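# Bring the square flask to the tasting corner of the sample tray

## Robot

A 6-joint arm with a two-finger parallel gripper is mounted at the origin on the work surface. World frame = base frame: x ahead of the robot, y to its left, z up, the work surface at z = 0. Lengths are in m, angles in degrees, forces in N, time in s.
With the tool pointing down it reaches from about 0.3 to 0.75 m from the base axis. Payload 8.5 kg.
Tool frame: the origin (TCP) lies on the centre line of the jaws, within the pads' length; the fingertips stand 17 mm ahead of it and the grasp point (between the pads) lies 2 mm behind it (env.tip_extent is the distance from the TCP to the fingertips, in m); z points along the fingers, y is the direction in which the jaws open and shut (so a half turn about z gives the same grasp; the last joint's range is limited). The gripper opens to 85 mm and grips with 20 to 120 N. Pads are 22 mm wide; open, the fingers measure 114 mm over their backs; the gripper's body (76 mm by 85 mm) begins 54 mm behind the grasp point. The pads swing forward as they close: fully open they stand 13 mm farther back than shut.
Start: joints at [-80.747, 21.807, 74.336, -0, 83.858, -12.336], TCP at [0.202, -0.511, 0.212] pointing down, gripper open.
Joint ranges: [-178.18, 178.18], [-50.72, 133.34], [12.68, 142.11], [-81.47, 261.47], [9.98, 163.14], [-165.26, 165.26]. Speed limits (degrees/s): [136.94, 136.94, 180, 180, 180, 180].

## Interface

Orientations are given as a 3x3 rotation matrix whose columns are the frame's x, y, z axes.
In Python, from rig import telemetry, get_image, camera_params, close_job, env gives the robot as it stands.
- The arm moves only by the tool apply_moves, never from a script. Its argument "motion" is a list of rows, each an object of numbers: "tx", "ty", "tz": the shift along the tool's x, y, z in cm; "turn": the turn about the tool's z in degrees; "jaw": the gripper's target within -1 to 1 (fully open at 1, half-way at 0, shut at -1). In form: [{"tx": .., "ty": .., "tz": .., "turn": .., "jaw": ..}, ...]. A call has 1 to 5 rows; each row is the pose to reach, as a shift and turn from the pose measured when the call began, along the tool's axes at that moment; what a row does not reach only later rows make up. A row lasts 1/12 s, in which the tool goes at most 41.7 mm and 7.16 degrees, less where a joint would pass 70% of its speed; a pose out of reach is approached as far as the arm can. A call with a gripper value outside its range is refused whole. The fingers move at their own pace and stop on an object; "squeeze" is the grip in N (left out, the last holds). Time passes only in rows, so rows that repeat a pose let the fingers close. It gives the time, the measured TCP pose, the force and the opening at its end, in the units of the state.
- telemetry.observe(): the state, without advancing time (a new reading comes with each control period).
- get_image(name): name is "scene" or "top"; returns (picture, depth): 384x512x3 uint8, red, green, blue; 384x512 float32, m along the optical axis (not along the pixel's ray), 0 where there is no reading.
- camera_params(name): a dict with "fx", "fy", "cx", "cy" (pixels), "rvec" (rotation vector, rad) and "tvec" (3), from world to camera coordinates, as OpenCV has them. Camera axes: x right, y down, z forward; pixel columns grow to the right and rows downward; lengths in m; the calibration is good to about 2 mm. A picture is of the moment at which its call begins. camera_params takes no time and is no camera call.
- close_job(): hands the job in, once; it reports no verdict.
The state is a dict: "time_s": time; "q": joint angles; "qvel": joint speeds; "joint_efforts": joint torques, N m; "position": TCP position; "tool_rot": TCP orientation; "ft_force": force on the tool from outside, world axes, zero at the start; "wrist_torque": the same for the moment, N m; "grip_width": finger opening in m.
Only numpy, scipy, OpenCV 4.12 (cv2) and the standard library are available. Lean on these libraries where they do the work, as an engineer would, in place of code of your own. Each camera call takes 0.05 s, during which the arm holds its last target. There are 200 camera calls.

## Task

In the cellar's sorting tray, bring the carrier with the square flask into the tasting corner (the one with the steel corner plate) by sliding the carriers one at a time into the empty space: first the round-flask carrier into the empty bay, then the flat-flask carrier into the bay it left, then the square-flask carrier into the corner. Slide each one, without lifting it, until you feel it stop against the end wall, press it there with a light steady push (about 10 N for half a second, never more than 20 N), and let go before the next. Leave the things around the tray where they are.

Things in the scene. Friction and masses are not known exactly. Their poses are not given: they have to be found in the camera images.
- tray: Square dark-wood tray frame fixed on the serving board. Origin at its centre, level with the board's top on which the carriers slide; axes parallel to its walls. Walls 22 mm tall, inner faces 82 mm, outer faces 96 mm from the centre. Inside: 2 x 2 bays without partitions, centres 36 mm from the middle along both axes. Square and round carriers start in the +x,-y and -x,+y bays, either way round.
- tray_lining (a point): Point at the tray's centre, 10 mm above the board. Each wall has a rigid wooden lining 20 mm tall inside; its face is 72 to 77 mm from this point, different for each wall and not measured: feel for it. A carrier at home has its centre 37 to 42 mm from here along its slide and stops dead there. A steady 10 N on the carrier seats it; over 20 N against wall or lining is rough.
- tasting_corner (a point): Middle of the tasting corner bay (-x,-y of the tray), at the board's top. Marked by a thin L-shaped steel plate on top of the walls of that corner. At the start the flat-flask carrier is in it.
- empty_bay (a point): Middle of the bay that is empty at the start (+x,+y of the tray), at the board's top, diagonally opposite the tasting corner.
- square_carrier_grip (a point): Centre of the green glass flask (44 mm tall) of the carrier with the square flask (36 x 36 mm seen from above, sides along the block's). The flask is clamped in the middle of an oak block 70 x 70 x 28 mm tall; a 10 mm tall cork tops it. This point is 50 mm above the block's underside, 22 mm above its top. Axes parallel to the tray's within a degree. 0.12-0.23 kg; friction up to 5 N as it slides.
- round_carrier_grip (a point): Centre of the green glass flask (44 mm tall) of the carrier with the round flask (slim, 20 mm diameter). The flask is clamped in the middle of an oak block 70 x 70 x 28 mm tall; a 10 mm tall cork tops it. This point is 50 mm above the block's underside, 22 mm above its top. Axes parallel to the tray's within a degree. 0.12-0.23 kg; friction up to 5 N as it slides.
- flat_carrier_grip (a point): Centre of the green glass flask (44 mm tall) of the carrier with the flat flask (14 mm along the tray's x, 52 mm along y). The flask is clamped in the middle of an oak block 70 x 70 x 28 mm tall; a 10 mm tall cork tops it. This point is 50 mm above the block's underside, 22 mm above its top. Axes parallel to the tray's within a degree. 0.12-0.23 kg; friction up to 5 N as it slides.
- square_carrier: The square-flask carrier itself; origin in the middle of its underside.
- round_carrier: The round-flask carrier itself; origin in the middle of its underside.
- flat_carrier: The flat-flask carrier itself; origin in the middle of its underside.
- bung_a: Bystander: tapered cork bung, 42 mm across, 34 mm tall, standing on the board beside the tray at its +y side. Origin under its centre.
- bung_b: Bystander: a second cork bung of the same size beside the first.
- tasting_cup: Bystander: shallow steel tasting cup, 76 mm across, 28 mm tall, on the board at the tray's -y side. Origin under its centre.
- wine_bottle: Bystander: green wine bottle, 74 mm across, 290 mm tall, on the table to the robot's left. Origin under its centre.
- wine_glass: Bystander: stemmed glass, 68 mm across, 165 mm tall, on the table to the left. Origin under its centre.
- mallet: Bystander: wooden mallet 260 mm long lying on the table to the robot's right.
- sample_jar: Bystander: glass jar, 70 mm across, 85 mm tall, on the table to the right, far side. Origin under its centre.
Not all that is in view belongs to the job. Leave any blue, orange or purple look-alike of the square_carrier alone.

How it is judged (in metres and radians):
On the way, in this order (a step that is already met when the one before it is completed fails the run):
1. the round-flask carrier is slid into the empty bay and pressed home against the wall there (((x of round_carrier_grip in the frame of tray between 0.0355 and 0.0445 m and y of round_carrier_grip in the frame of tray between 0.031 and 0.0445 m and x of square_carrier_grip in the frame of tray between 0.031 and 0.0445 m and y of square_carrier_grip in the frame of tray between -0.0445 and -0.031 m and x of flat_carrier_grip in the frame of tray between -0.0445 and -0.031 m and y of flat_carrier_grip in the frame of tray between -0.0445 and -0.031 m and contact force between round_carrier and tray above 2 N) or (x of round_carrier_grip in the frame of tray between 0.031 and 0.0445 m and y of round_carrier_grip in the frame of tray between 0.0355 and 0.0445 m and x of square_carrier_grip in the frame of tray between -0.0445 and -0.031 m and y of square_carrier_grip in the frame of tray between 0.031 and 0.0445 m and x of flat_carrier_grip in the frame of tray between -0.0445 and -0.031 m and y of flat_carrier_grip in the frame of tray between -0.0445 and -0.031 m and contact force between round_carrier and tray above 2 N))), for 0.2 s.
2. the flat-flask carrier is slid into the bay that the round one left and pressed home there (((x of flat_carrier_grip in the frame of tray between -0.0445 and -0.031 m and y of flat_carrier_grip in the frame of tray between 0.0355 and 0.0445 m and x of round_carrier_grip in the frame of tray between 0.0355 and 0.0445 m and y of round_carrier_grip in the frame of tray between 0.031 and 0.0445 m and x of square_carrier_grip in the frame of tray between 0.031 and 0.0445 m and y of square_carrier_grip in the frame of tray between -0.0445 and -0.031 m and contact force between flat_carrier and tray above 2 N) or (x of flat_carrier_grip in the frame of tray between 0.0355 and 0.0445 m and y of flat_carrier_grip in the frame of tray between -0.0445 and -0.031 m and x of round_carrier_grip in the frame of tray between 0.031 and 0.0445 m and y of round_carrier_grip in the frame of tray between 0.0355 and 0.0445 m and x of square_carrier_grip in the frame of tray between -0.0445 and -0.031 m and y of square_carrier_grip in the frame of tray between 0.031 and 0.0445 m and contact force between flat_carrier and tray above 2 N))), for 0.2 s.
3. the square-flask carrier is slid into the steel-plated corner bay and pressed home there (((x of square_carrier_grip in the frame of tray between -0.0445 and -0.0355 m and y of square_carrier_grip in the frame of tray between -0.0445 and -0.031 m and x of flat_carrier_grip in the frame of tray between -0.0445 and -0.031 m and y of flat_carrier_grip in the frame of tray between 0.0355 and 0.0445 m and x of round_carrier_grip in the frame of tray between 0.0355 and 0.0445 m and y of round_carrier_grip in the frame of tray between 0.031 and 0.0445 m and contact force between square_carrier and tray above 2 N) or (x of square_carrier_grip in the frame of tray between -0.0445 and -0.031 m and y of square_carrier_grip in the frame of tray between -0.0445 and -0.0355 m and x of flat_carrier_grip in the frame of tray between 0.0355 and 0.0445 m and y of flat_carrier_grip in the frame of tray between -0.0445 and -0.031 m and x of round_carrier_grip in the frame of tray between 0.031 and 0.0445 m and y of round_carrier_grip in the frame of tray between 0.0355 and 0.0445 m and contact force between square_carrier and tray above 2 N))), for 0.2 s.
At the end, for the whole second after the job is handed in: Square carrier in the plated corner, flat one in the bay the round one left, round one in the bay that was empty; centres 35.5-44.5 mm from the tray centre along their slide, 31-44.5 mm across it; flat on the board (risen under 3 mm), released, at rest (linear speed of each of round_carrier, flat_carrier, square_carrier below 0.01 m/s and z of each of round_carrier_grip, flat_carrier_grip, square_carrier_grip in the frame of tray below 0.053 m and ((x of square_carrier_grip in the frame of tray between -0.0445 and -0.0355 m and y of square_carrier_grip in the frame of tray between -0.0445 and -0.031 m and x of flat_carrier_grip in the frame of tray between -0.0445 and -0.031 m and y of flat_carrier_grip in the frame of tray between 0.0355 and 0.0445 m and x of round_carrier_grip in the frame of tray between 0.0355 and 0.0445 m and y of round_carrier_grip in the frame of tray between 0.031 and 0.0445 m) or (x of square_carrier_grip in the frame of tray between -0.0445 and -0.031 m and y of square_carrier_grip in the frame of tray between -0.0445 and -0.0355 m and x of flat_carrier_grip in the frame of tray between 0.0355 and 0.0445 m and y of flat_carrier_grip in the frame of tray between -0.0445 and -0.031 m and x of round_carrier_grip in the frame of tray between 0.031 and 0.0445 m and y of round_carrier_grip in the frame of tray between 0.0355 and 0.0445 m))); the robot touches nothing.
It fails at once if a carrier is forced against the tray walls or linings with more than 20 N (contact force between any of round_carrier, flat_carrier, square_carrier and tray above 20 N).
It fails at once if a carrier is lifted more than 6 mm off the board (z of any of round_carrier_grip, flat_carrier_grip, square_carrier_grip in the frame of tray above 0.056 m).
It fails at once if a bystander is moved by more than 20 mm (distance of any of bung_a, bung_b, tasting_cup, wine_bottle, wine_glass, mallet, sample_jar from where it was at the start of the episode above 0.02 m).
It also fails if it takes over 72 s, if anything falls off the work surface, if the arm or the gripper's body presses on something with over 40 N, if the wrist force passes 120 N, or if a joint passes its speed limit or range.

## Working session

There is one attempt and no reset: what is moved stays moved. The work goes in short steps, Python scripts to look and compute and a tool call to move; the robot and the scene stay as the last step left them, time stands still between calls to the robot, and variables do not carry over. Pictures are saved under pics/ and viewed, about 8 in all and at most 12, crops included, and the job is handed in when it is done.

Besides the shell and the picture viewer there is one more tool, called after ">>>" by a JSON object that holds its "method" and its "body", one argument or row to a line. apply_moves: Moves the arm, as the interface text tells. Its arguments: {"type":"object","properties":{"motion":{"type":"array"},"squeeze":{"type":"number"}},"required":["motion"]}

```bash
mkdir -p pics; ls
cat > h.py <<'E'
import numpy as np, cv2
from rig import telemetry, get_image, camera_params, close_job, env
def cam(n):
    c=camera_params(n); R,_=cv2.Rodrigues(np.array(c["rvec"],float)); return c,R,np.array(c["tvec"],float).ravel()
def cloud(n,d):
    c,R,t=cam(n); v,u=np.mgrid[:d.shape[0],:d.shape[1]]
    p=np.stack([(u-c["cx"])/c["fx"]*d,(v-c["cy"])/c["fy"]*d,d],-1)
    return (p-t)@R
E
python3 - <<'E'
from h import *
for n in("top","scene"):
    i,d=get_image(n); np.savez(n+"0.npz",i=i,d=d); cv2.imwrite(f"pics/{n}0.png",i[...,::-1])
    c,R,t=cam(n); print(n,c["fx"],-R.T@t)
s=telemetry.observe(); print(s["position"],s["tool_rot"],s["ft_force"],s["grip_width"],env.tip_extent)
E
```

```text
pics
top 378.31999250933984 [0.35882008 0.00929116 1.12135609]
scene 407.9219834513944 [0.90113826 0.47640292 1.00189785]
[ 0.20231971 -0.51114384  0.21137204] [[ 9.29870392e-01  3.67887226e-01 -2.07269958e-04]
 [ 3.67887180e-01 -9.29869556e-01  1.27686379e-03]
 [ 2.77007855e-04 -1.26356979e-03 -9.99999163e-01]] [ 0.03709653 -0.21110768 -0.54818688] 0.08517944346291782 0.017
```

View pics/top0.png

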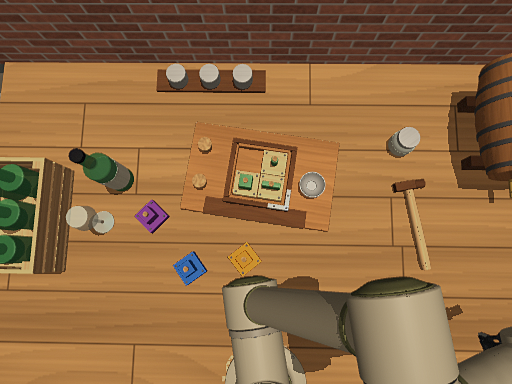

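View pics/scene0.png

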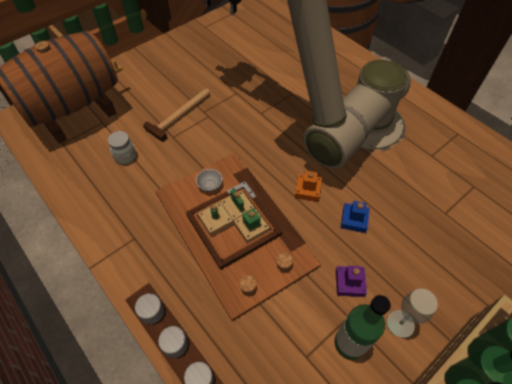

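Top view: tray at about (262,172), with the steel plate at its lower-right corner (285,200). The flat flask is at (271,183), the square one at (246,181), the round one at (275,160), and the top-left bay is empty. The square look-alikes are purple (152,216), blue (190,267) and orange (244,260), all outside the tray. The one meant is the green flask at (246,181). Next I'll confirm it in a crop and measure.

Run:
```python
from h import *
z=np.load("top0.npz"); i,d=z["i"],z["d"]; P=cloud("top",d)
c=i[115:240,175:345]; cv2.imwrite("pics/crop1.png",cv2.resize(c[...,::-1],None,fx=4.5,fy=4.5,interpolation=cv2.INTER_CUBIC))
X,Y,Z=P[...,0],P[...,1],P[...,2]
np.set_printoptions(linewidth=220,suppress=True)
print("board z",np.median(Z[150:160,215:225]),"bay",np.median(Z[150:162,243:257]), "ledge",np.median(Z[208:214,230:270]),"table",np.median(Z[280:300,100:150]))
zb=np.median(Z[150:160,215:225])
# height map
H=((Z-zb)*1000).round().astype(int)
print(H[136:222:2,200:320:3])
# green flasks
hsv=cv2.cvtColor(i,cv2.COLOR_RGB2HSV)
m=((hsv[...,0]>45)&(hsv[...,0]<95)&(hsv[...,1]>80)); r=np.zeros_like(m); r[140:215,225:300]=1; m&=r
n,l,s,ce=cv2.connectedComponentsWithStats(m.astype(np.uint8))
for k in range(1,n):
    q=(l==k); 
    if s[k,4]>5: print(s[k],ce[k],np.median(P[q],0),P[q].min(0),P[q].max(0))
for nme,u,v in[("A",262,172)]: print(P[v,u])
```

```text
board z 0.0192362353504859 bay 0.019328250298456508 ledge 0.019987198202040958 table 0.0016508177429156693
[[ -1  -2   1 ... -16 -17 -17]
 [ 33  31  32 ...  -1 -19 -18]
 [ 30  30  37 ...   0  -1   2]
 ...
 [-15 -19 -15 ...   4   1   1]
 [-20 -18 -18 ...  -1  -2   2]
 [-18 -16 -16 ...  -1   0   0]]
[271 159   7   7  29] [273.75862069 162.34482759] [ 0.61068281 -0.01710875  0.08324686] [ 0.60830811 -0.02550072  0.05397462] [ 0.61829737 -0.00867653  0.09328666]
[239 174  14  16 157] [245.42038217 181.47770701] [0.55189006 0.06084114 0.09071529] [0.35882008 0.00929116 0.05641291] [0.57492644 0.08083322 1.12135609]
[262 181  19   9  91] [270.28571429 185.1978022 ] [ 0.54423683 -0.004074    0.08950275] [ 0.35882008 -0.03421733  0.05260967] [0.55554054 0.01566301 1.12135609]
[0.58998532 0.01629779 0.04783066]
```

View pics/crop1.png

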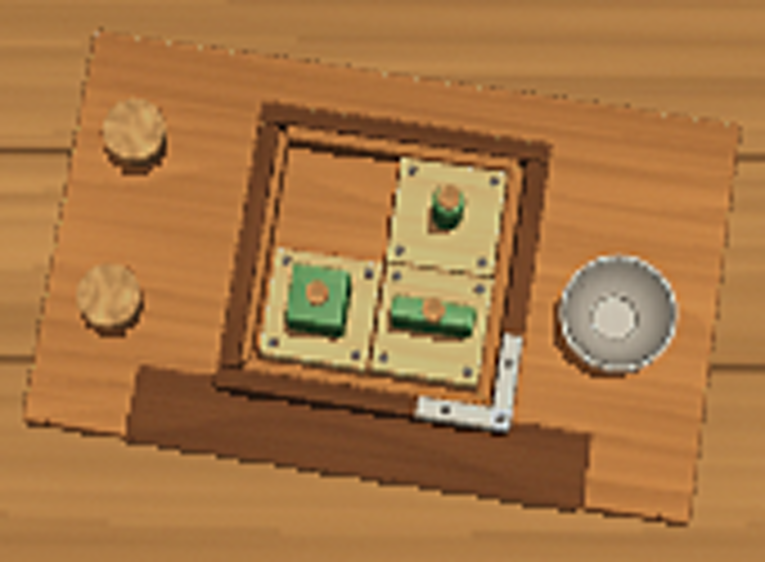

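The crop confirms it. The round flask is upper right in the tray (448,207), the flat one lower right beside the plate (432,312), the square green one lower left (318,298), and the empty bay upper left. Order of slides: round along +y, flat along +x, square along -y.

```bash
cat >> h.py <<'E'
def ray(uv,z,n="top"):
    c,R,t=cam(n); uv=np.atleast_2d(np.asarray(uv,float)); o=-R.T@t
    w=np.c_[(uv[:,0]-c["cx"])/c["fx"],(uv[:,1]-c["cy"])/c["fy"],np.ones(len(uv))]@R
    return o+w*((z-o[2])/w[:,2])[:,None]
def rotz(a): return np.array([[np.cos(a),-np.sin(a)],[np.sin(a),np.cos(a)]])
def go(target,yaw_y=None):
    "shift (cm, tool axes) and turn (deg) to world target with tool y at yaw_y deg"
    s=telemetry.observe(); T=np.array(s["tool_rot"]); p=np.array(s["position"])
    d=T.T@(np.array(target)-p)*100
    cur=np.degrees(np.arctan2(T[1,1],T[0,1]))
    print("t",round(s["time_s"],2),"pos",p.round(4),"F",np.round(s["ft_force"],1),"w",round(s["grip_width"],4))
    print("shift cm",d.round(2),"turn",None if yaw_y is None else round(-(yaw_y-cur),1))
E
python3 - <<'E'
from h import *
f=lambda a:(np.array(a,float)+.5)/4.5-.5+[175,115]
w=ray(f([(265,103),(550,146),(510,432),(217,385)]),.0195+.022)[:,:2]
blk={"round":[(402,157),(508,172),(495,277),(388,262)],"square":[(279,248),(381,262),(366,370),(260,355)],"flat":[(388,265),(494,280),(480,385),(374,371)]}
c=w.mean(0); print("outer corners",w.round(4),"c",c.round(4),"sides",np.linalg.norm(np.roll(w,-1,0)-w,axis=1))
yv=[w[0]-w[1],w[3]-w[2]]; xv=[w[0]-w[3],w[1]-w[2]]
ang=[np.degrees(np.arctan2(-v[0],v[1])) for v in yv]+[np.degrees(np.arctan2(v[1],v[0])) for v in xv]
print("yaw",ang); a=np.radians(np.mean(ang))
for k,b in blk.items():
    q=ray(f(b),.0195+.028)[:,:2]; m=q.mean(0); print(k,m.round(4),"in tray",((m-c)@rotz(a)*1000).round(1),"side",np.linalg.norm(np.roll(q,-1,0)-q,axis=1).round(3))
    if k=="round": go([*m,.16],np.degrees(a))
E
```

```text
outer corners [[ 0.6947  0.102 ]
 [ 0.6673 -0.0851]
 [ 0.4792 -0.0594]
 [ 0.5071  0.1283]] c [0.5871 0.0215] sides [0.1890881  0.18987261 0.18980687 0.18943868]
yaw [np.float64(-8.321811557863189), np.float64(-8.451116734403987), np.float64(-7.984201233070166), np.float64(-7.768213852223279)]
round [ 0.6178 -0.0189] in tray [ 36.1 -35.6] side [0.069 0.07  0.069 0.07 ]
t 0.1 pos [ 0.2023 -0.5111  0.2114] F [ 0.  -0.2 -0.5] w 0.0852
shift cm [ 56.75 -30.48   5.19] turn -60.3
square [0.5566 0.0619] in tray [-35.9  35.8] side [0.067 0.071 0.068 0.071]
flat [ 0.5467 -0.0103] in tray [-35.4 -37.1] side [0.069 0.069 0.068 0.07 ]
```

>>> {"method": "apply_moves", "body": {
  "motion": [
    {"tx":10,"ty":-5,"tz":0,"turn":-7,"jaw":0.1},
    {"tx":57,"ty":-30.5,"tz":5,"turn":-60,"jaw":0.1},
    {"tx":57,"ty":-30.5,"tz":5,"turn":-60,"jaw":0.1},
    {"tx":57,"ty":-30.5,"tz":5,"turn":-60,"jaw":0.1},
    {"tx":57,"ty":-30.5,"tz":5,"turn":-60,"jaw":0.1}
  ],
  "squeeze": 25
}}

```text
time_s: 0.52
position: [0.3379, -0.3515, 0.1977]
tool_rot: [[0.536, 0.844, -0.0], [0.844, -0.536, 0.002], [0.001, -0.001, -1.0]]
ft_force: [0.7, -0.5, 0.5]
grip_width: 0.0469
```

```bash
python3 -c "
from h import *; go([.6178,-.0189,.16],-8.1)"
```

```text
t 0.52 pos [ 0.3379 -0.3515  0.1977] F [ 0.7 -0.5  0.5] w 0.0469
shift cm [43.08  5.79  3.82] turn -24.3
```

>>> {"method": "apply_moves", "body": {
  "motion": [
    {"tx":43,"ty":5.8,"tz":3.8,"turn":-24.3},
    {"tx":43,"ty":5.8,"tz":3.8,"turn":-24.3},
    {"tx":43,"ty":5.8,"tz":3.8,"turn":-24.3},
    {"tx":43,"ty":5.8,"tz":3.8,"turn":-24.3},
    {"tx":43,"ty":5.8,"tz":3.8,"turn":-24.3}
  ]
}}

```text
invalid input
```

```bash
python3 -c "
from h import *; go([.6178,-.0189,.16],-8.1)"
```

```text
t 0.52 pos [ 0.3379 -0.3515  0.1977] F [ 0.7 -0.5  0.5] w 0.0469
shift cm [43.08  5.79  3.82] turn -24.3
```

All five keys are needed in every row.

>>> {"method": "apply_moves", "body": {
  "motion": [
    {"tx":43,"ty":5.8,"tz":3.8,"turn":-24.3,"jaw":0.1},
    {"tx":43,"ty":5.8,"tz":3.8,"turn":-24.3,"jaw":0.1},
    {"tx":43,"ty":5.8,"tz":3.8,"turn":-24.3,"jaw":0.1},
    {"tx":43,"ty":5.8,"tz":3.8,"turn":-24.3,"jaw":0.1},
    {"tx":43,"ty":5.8,"tz":3.8,"turn":-24.3,"jaw":0.1}
  ]
}}

```text
time_s: 0.93
position: [0.4716, -0.1925, 0.1797]
tool_rot: [[0.138, 0.99, -0.001], [0.99, -0.138, 0.002], [0.002, -0.001, -1.0]]
ft_force: [0.3, -1.3, -0.4]
grip_width: 0.0467
```

```bash
python3 -c "
from h import *; go([.6178,-.0189,.16],-8.1)"
```

```text
t 0.93 pos [ 0.4716 -0.1925  0.1797] F [ 0.3 -1.3 -0.4] w 0.0467
shift cm [19.21 12.08  2.  ] turn 0.1
```

>>> {"method": "apply_moves", "body": {
  "motion": [
    {"tx":19.2,"ty":12.1,"tz":2,"turn":0,"jaw":0.1},
    {"tx":19.2,"ty":12.1,"tz":2,"turn":0,"jaw":0.1},
    {"tx":19.2,"ty":12.1,"tz":2,"turn":0,"jaw":0.1},
    {"tx":19.2,"ty":12.1,"tz":2,"turn":0,"jaw":0.1},
    {"tx":19.2,"ty":12.1,"tz":2,"turn":0,"jaw":0.1}
  ]
}}

```text
time_s: 1.35
position: [0.605, -0.0335, 0.1613]
tool_rot: [[0.138, 0.99, -0.001], [0.99, -0.138, 0.002], [0.002, -0.002, -1.0]]
ft_force: [0.9, -0.6, 0.7]
grip_width: 0.0469
```

>>> {"method": "apply_moves", "body": {
  "motion": [
    {"tx":1,"ty":0.6,"tz":0,"turn":0,"jaw":0.1},
    {"tx":2.0,"ty":1.2,"tz":0,"turn":0,"jaw":0.1},
    {"tx":2.0,"ty":1.2,"tz":0,"turn":0,"jaw":0.1}
  ]
}}

```text
time_s: 1.6
position: [0.6202, -0.0141, 0.1608]
tool_rot: [[0.137, 0.991, -0.002], [0.991, -0.137, 0.002], [0.002, -0.002, -1.0]]
ft_force: [0.1, 0.2, -0.6]
grip_width: 0.047
```

Run:
```python
from h import *
go([.6178,-.0189,.072],-8.1)
i,d=get_image("scene"); cv2.imwrite("pics/s1.png",cv2.resize(i[130:290,140:340,::-1],None,fx=3.5,fy=3.5,interpolation=cv2.INTER_CUBIC))
```

```text
t 1.6 pos [ 0.6202 -0.0141  0.1608] F [ 0.1  0.2 -0.6] w 0.047
shift cm [-0.53 -0.15  8.88] turn 0.3
```

View pics/s1.png

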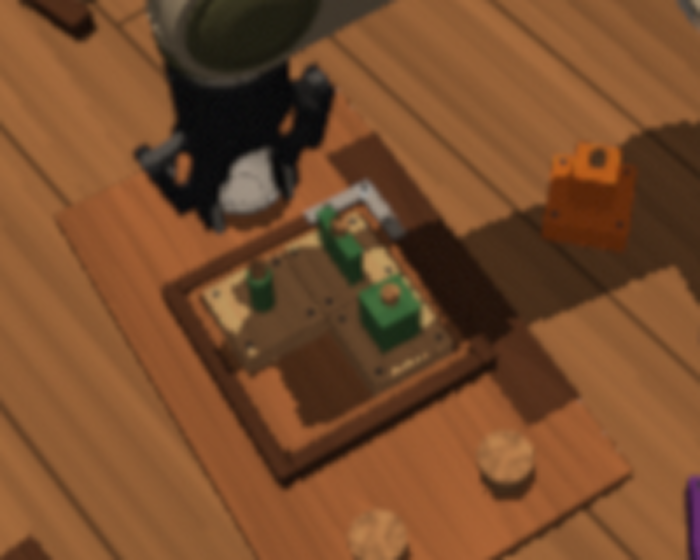

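>>> {"method": "apply_moves", "body": {
  "motion": [
    {"tx":-0.5,"ty":-0.1,"tz":2,"turn":0,"jaw":0.1},
    {"tx":-0.5,"ty":-0.15,"tz":5,"turn":0,"jaw":0.1},
    {"tx":-0.5,"ty":-0.15,"tz":7,"turn":0,"jaw":0.1},
    {"tx":-0.5,"ty":-0.15,"tz":8,"turn":0,"jaw":0.1}
  ]
}}

```text
time_s: 1.98
position: [0.6152, -0.0215, 0.0789]
tool_rot: [[0.14, 0.99, -0.006], [0.99, -0.14, 0.003], [0.002, -0.006, -1.0]]
ft_force: [0.8, -0.4, -0.3]
grip_width: 0.0469
```

Run:
```python
from h import *
go([.6178,-.0189,.072],-8.1)
for n in("top","scene"):
    i,d=get_image(n); 
    c=i[130:230,200:330] if n=="top" else i[170:280,170:290]
    cv2.imwrite(f"pics/{n}2.png",cv2.resize(c[...,::-1],(390,360),interpolation=cv2.INTER_CUBIC))
cv2.imwrite("pics/b2.png",np.hstack([cv2.imread("pics/top2.png"),cv2.imread("pics/scene2.png")]))
```

```text
t 1.98 pos [ 0.6152 -0.0215  0.0789] F [ 0.8 -0.4 -0.3] w 0.0469
shift cm [0.29 0.22 0.69] turn 0.1
```

View pics/b2.png

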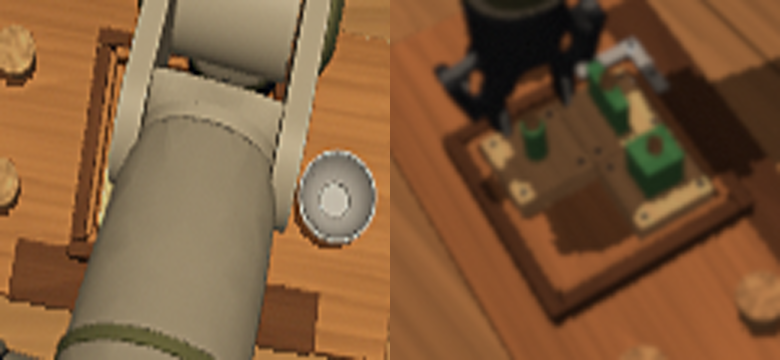

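Run:
```python
from h import *
i,d=get_image("scene"); c=camera_params("scene"); K=np.array([[c["fx"],0,c["cx"]],[0,c["fy"],c["cy"]],[0,0,1.]])
s=telemetry.observe(); T=np.array(s["tool_rot"]); p=np.array(s["position"])
pr=lambda X: cv2.projectPoints(np.atleast_2d(np.array(X,float)),np.array(c["rvec"],float),np.array(c["tvec"],float),K,None)[0][:,0]
tips=[p+T@np.array([0,sg*.0235,z]) for sg in(-1,1) for z in(.012,-.02)]
fl=[[.6178,-.0189,z] for z in(.0475,.0915,.1015)]
a=pr(tips);b=pr(fl);print(a.round(1),b.round(1))
x0,y0=int(b[0,0])-40,int(b[0,1])-45
im=cv2.resize(i[y0:y0+75,x0:x0+80,::-1],None,fx=7,fy=7,interpolation=cv2.INTER_CUBIC)
for q,col in((a,(0,0,255)),(b,(255,0,255))):
    for u in q: cv2.circle(im,tuple(int(v) for v in ((u+.5-[x0,y0])*7)),3,col,-1)
cv2.imwrite("pics/s3.png",im)
```

```text
[[221.6 206.7]
 [220.8 200.3]
 [206.2 214.8]
 [205.  208.5]] [[214.8 215.6]
 [213.5 207.1]
 [213.2 205. ]]
```

View pics/s3.png

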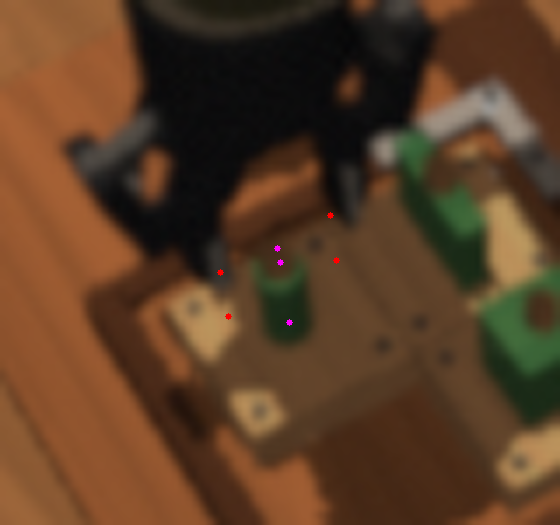

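Run:
```python
from h import *
i,d=get_image("scene"); P=cloud("scene",d); x0,y0=174,170
for u,v in((217,275),(215,255),(220,245),(352,205),(350,190),(346,175),(285,300),(280,262)):
    uu,vv=x0+u//7,y0+v//7; print((uu,vv),i[vv,uu],P[vv,uu].round(4))
s=telemetry.observe(); p=np.array(s["position"]); T=np.array(s["tool_rot"])
L=(P-p)@T; m=(d>0)&(abs(L[...,0])<.03)&(abs(L[...,1])<.08)&(L[...,2]>-.06)&(P[...,2]>.055)&(i.max(-1)<130)&(i.max(-1).astype(int)-i.min(-1)<25)
q=L[m]; o=np.argsort(-q[:,2]); print((q[o][:14]*1000).round(0))
```

```text
(205, 209) [55 50 45] [ 0.646  -0.0137  0.1181]
(204, 206) [52 49 43] [ 0.6474 -0.0135  0.1343]
(205, 205) [51 42 36] [ 0.6437 -0.0142  0.1343]
(224, 199) [57 50 43] [ 0.5909 -0.006   0.1188]
(224, 197) [49 45 41] [ 0.5899 -0.0067  0.1265]
(223, 195) [48 45 40] [ 0.5918 -0.0072  0.1371]
(214, 212) [32 51 28] [ 0.6244 -0.0087  0.0865]
(214, 207) [72 49 29] [ 0.6196 -0.0131  0.1009]
[[  4. -63.  27.]
 [  8. -64.  26.]
 [ 28. -64.  26.]
 [ 10.   6.  26.]
 [ -7. -63.  26.]
 [ 29. -70.  24.]
 [  9.   9.  24.]
 [ 28. -68.  24.]
 [ 12.   4.  24.]
 [ 26. -65.  24.]
 [ -1. -63.  23.]
 [  6.  10.  22.]
 [ -8. -64.  22.]
 [ 15. -63.  22.]]
```

>>> {"method": "apply_moves", "body": {
  "motion": [
    {"tx":0.3,"ty":0.2,"tz":0.3,"turn":0,"jaw":0.1},
    {"tx":0.3,"ty":0.2,"tz":0.7,"turn":0,"jaw":0.1},
    {"tx":0.3,"ty":0.2,"tz":0.7,"turn":0,"jaw":0.1}
  ]
}}

```text
time_s: 2.43
position: [0.6201, -0.0181, 0.0755]
tool_rot: [[0.138, 0.99, 0.0], [0.99, -0.138, 0.001], [0.001, 0.0, -1.0]]
ft_force: [-0.7, 0.1, 0.3]
grip_width: 0.047
```

Run:
```python
from h import *
go([.6178,-.0189,.070],-8.1)
i,d=get_image("scene"); c=np.clip(i[165:245,174:254].astype(float)*2.2,0,255).astype(np.uint8)
cv2.imwrite("pics/s4.png",cv2.resize(c[...,::-1],None,fx=7,fy=7,interpolation=cv2.INTER_NEAREST))
```

```text
t 2.43 pos [ 0.6201 -0.0181  0.0755] F [-0.7  0.1  0.3] w 0.047
shift cm [-0.11 -0.22  0.55] turn 0.1
```

View pics/s4.png

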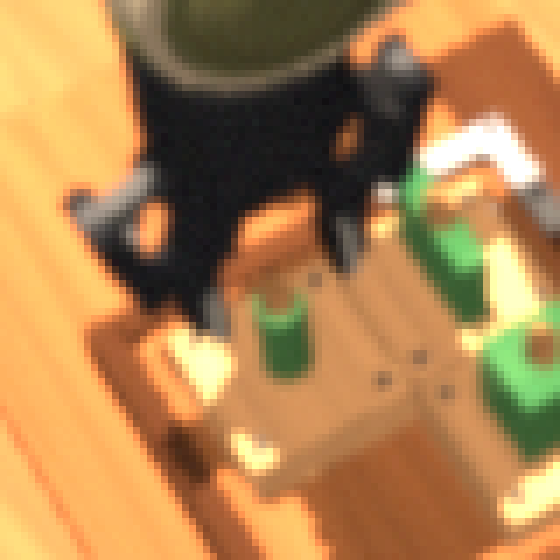

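>>> {"method": "apply_moves", "body": {
  "motion": [
    {"tx":-0.1,"ty":-0.2,"tz":0.3,"turn":0,"jaw":0.1},
    {"tx":-0.1,"ty":-0.2,"tz":0.55,"turn":0,"jaw":0.1},
    {"tx":-0.1,"ty":-0.2,"tz":0.55,"turn":0,"jaw":0.1}
  ]
}}

```text
time_s: 2.73
position: [0.6175, -0.0187, 0.0695]
tool_rot: [[0.138, 0.99, -0.001], [0.99, -0.138, 0.002], [0.001, -0.001, -1.0]]
ft_force: [-0.4, 0.0, 1.0]
grip_width: 0.0471
```

>>> {"method": "apply_moves", "body": {
  "motion": [
    {"tx":0,"ty":0,"tz":0,"turn":0,"jaw":-0.3},
    {"tx":0,"ty":0,"tz":0,"turn":0,"jaw":-0.5},
    {"tx":0,"ty":0,"tz":0,"turn":0,"jaw":-0.7},
    {"tx":0,"ty":0,"tz":0,"turn":0,"jaw":-0.7},
    {"tx":0,"ty":0,"tz":0,"turn":0,"jaw":-0.7}
  ],
  "squeeze": 25
}}

```text
time_s: 3.15
position: [0.6177, -0.0187, 0.0696]
tool_rot: [[0.138, 0.99, -0.001], [0.99, -0.138, 0.001], [0.001, -0.001, -1.0]]
ft_force: [2.0, 0.3, -0.5]
grip_width: 0.0168
```

Run:
```python
from h import *
go([.6178,-.0189,.070],-8.1)
i,d=get_image("scene"); c=np.clip(i[165:245,174:254].astype(float)*2.2,0,255).astype(np.uint8)
cv2.imwrite("pics/s5.png",cv2.resize(c[...,::-1],None,fx=7,fy=7,interpolation=cv2.INTER_NEAREST))
```

```text
t 3.15 pos [ 0.6177 -0.0187  0.0696] F [ 2.   0.3 -0.5] w 0.0168
shift cm [-0.01  0.01 -0.04] turn 0.1
```

View pics/s5.png

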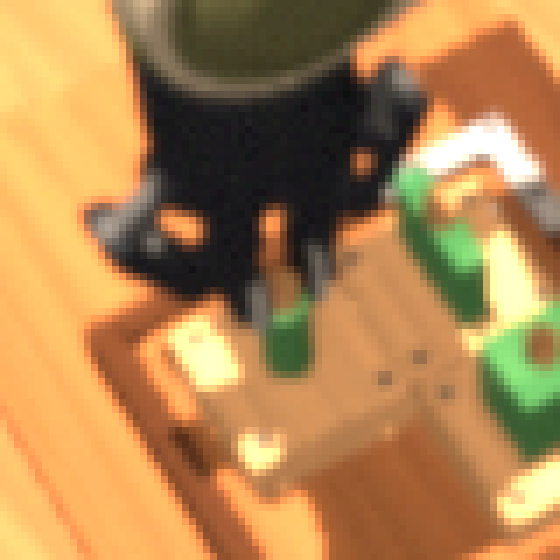

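>>> {"method": "apply_moves", "body": {
  "motion": [
    {"tx":0,"ty":0,"tz":0,"turn":0,"jaw":-0.7},
    {"tx":0,"ty":0,"tz":0,"turn":0,"jaw":-0.7}
  ]
}}

```text
time_s: 3.37
position: [0.6177, -0.0188, 0.0697]
tool_rot: [[0.138, 0.99, -0.001], [0.99, -0.138, 0.001], [0.001, -0.001, -1.0]]
ft_force: [0.3, 0.8, 0.6]
grip_width: 0.0164
```

>>> {"method": "apply_moves", "body": {
  "motion": [
    {"tx":0,"ty":0,"tz":0,"turn":0,"jaw":0.1},
    {"tx":0,"ty":0,"tz":0,"turn":0,"jaw":0.1},
    {"tx":0,"ty":0,"tz":0,"turn":0,"jaw":0.1},
    {"tx":0,"ty":0,"tz":0.3,"turn":0,"jaw":0.1},
    {"tx":0,"ty":0,"tz":0.3,"turn":0,"jaw":0.1}
  ]
}}

```text
time_s: 3.78
position: [0.6174, -0.0187, 0.0661]
tool_rot: [[0.138, 0.99, -0.001], [0.99, -0.138, 0.002], [0.001, -0.002, -1.0]]
ft_force: [-0.8, 0.5, -0.5]
grip_width: 0.0471
```

Run:
```python
from h import *
go([.6178,-.0189,.065],-8.1)
i,d=get_image("scene"); P=cloud("scene",d)
s=telemetry.observe(); p=np.array(s["position"]); T=np.array(s["tool_rot"]); L=(P-p)@T
m=(d>0)&(abs(L[...,0])<.014)&(abs(L[...,1])<.045)&(L[...,2]>-.08)&(i.max(-1)<75)&(i.max(-1).astype(int)-i.min(-1)<16)
v,u=np.nonzero(m); o=np.argsort(-L[m][:,2])[:12]; print(np.c_[u,v,L[m]*1000,i[m]][o].round(0))
```

```text
t 3.78 pos [ 0.6174 -0.0187  0.0661] F [-0.8  0.5 -0.5] w 0.0471
shift cm [-0.02  0.04  0.11] turn 0.1
[[223. 204.   7. -24. -30.  36.  27.  21.]
 [224. 204.  11. -26. -32.  47.  40.  34.]
 [222. 202.   3. -24. -33.  19.  13.   9.]
 [221. 201.  -1. -24. -33.  25.  18.  11.]
 [206. 213.  11.  28. -35.  58.  52.  46.]
 [221. 200.  -2. -24. -36.  15.  12.  10.]
 [224. 203.  11. -26. -37.  45.  41.  37.]
 [226. 200.   5. -35. -37.  35.  29.  24.]
 [225. 202.   9. -30. -37.  56.  50.  44.]
 [204. 212.   7.  31. -38.  33.  30.  27.]
 [206. 212.  10.  27. -38.  54.  49.  45.]
 [223. 203.  10. -23. -39.  26.  22.  20.]]
```

Width 16.4 mm means the jaws closed on the cork. Depth also shows the fingertips about 27 mm behind the reported TCP, not 17 mm ahead, so the stated geometry doesn't hold here. I'll descend further, checking force and depth.

>>> {"method": "apply_moves", "body": {
  "motion": [
    {"tx":0,"ty":0,"tz":0.7,"turn":0,"jaw":0.1},
    {"tx":0,"ty":0,"tz":1.4,"turn":0,"jaw":0.1},
    {"tx":0,"ty":0,"tz":2.0,"turn":0,"jaw":0.1},
    {"tx":0,"ty":0,"tz":2.0,"turn":0,"jaw":0.1}
  ]
}}

```text
time_s: 4.17
position: [0.6165, -0.0185, 0.0444]
tool_rot: [[0.138, 0.99, -0.004], [0.99, -0.138, 0.002], [0.002, -0.005, -1.0]]
ft_force: [0.1, -0.4, 0.2]
grip_width: 0.0469
```

```bash
cat >> h.py <<'E'
def tips():
    i,d=get_image("scene"); P=cloud("scene",d)
    s=telemetry.observe(); p=np.array(s["position"]); T=np.array(s["tool_rot"]); L=(P-p)@T
    m=(d>0)&(abs(L[...,0])<.014)&(abs(L[...,1])<.045)&(L[...,2]>-.08)&(i.max(-1)<75)&(i.max(-1).astype(int)-i.min(-1)<16)&(P[...,2]>.053)
    o=np.argsort(P[m][:,2])[:8]; print("tips: tool mm, z mm\n",np.c_[L[m]*1000,P[m][:,2]*1000][o].round(0))
E
python3 - <<'E'
from h import *
go([.6178,-.0189,.033],-8.1); tips()
E
```

```text
t 4.17 pos [ 0.6165 -0.0185  0.0444] F [ 0.1 -0.4  0.2] w 0.0469
shift cm [-0.02  0.14  1.14] turn 0.1
tips: tool mm, z mm
 [[  6.  31. -32.  77.]
 [ 10. -24. -33.  78.]
 [ -1. -25. -33.  78.]
 [ 10.  27. -34.  79.]
 [ 11. -26. -34.  79.]
 [  9.  30. -35.  80.]
 [  6.  30. -36.  81.]
 [  7. -33. -37.  82.]]
```

>>> {"method": "apply_moves", "body": {
  "motion": [
    {"tx":0,"ty":0.1,"tz":0.5,"turn":0,"jaw":0.1},
    {"tx":0,"ty":0.1,"tz":1.0,"turn":0,"jaw":0.1},
    {"tx":0,"ty":0.1,"tz":1.4,"turn":0,"jaw":0.1},
    {"tx":0,"ty":0.1,"tz":1.4,"turn":0,"jaw":0.1}
  ]
}}

```text
time_s: 4.55
position: [0.6174, -0.0186, 0.0301]
tool_rot: [[0.138, 0.99, -0.005], [0.99, -0.138, 0.002], [0.002, -0.005, -1.0]]
ft_force: [-0.2, 0.2, -0.3]
grip_width: 0.0467
```

>>> {"method": "apply_moves", "body": {
  "motion": [
    {"tx":0,"ty":0,"tz":0,"turn":0,"jaw":-0.3},
    {"tx":0,"ty":0,"tz":0,"turn":0,"jaw":-0.5},
    {"tx":0,"ty":0,"tz":0,"turn":0,"jaw":-0.7},
    {"tx":0,"ty":0,"tz":0,"turn":0,"jaw":-0.7},
    {"tx":0,"ty":0,"tz":0,"turn":0,"jaw":-0.7}
  ],
  "squeeze": 25
}}

```text
time_s: 4.97
position: [0.6175, -0.0186, 0.0303]
tool_rot: [[0.138, 0.99, -0.004], [0.99, -0.138, 0.002], [0.002, -0.005, -1.0]]
ft_force: [0.1, 0.2, 0.4]
grip_width: 0.0198
```

Run:
```python
from h import *
go([.6178,-.0189,.033],-8.1); tips()
```

```text
t 4.97 pos [ 0.6175 -0.0186  0.0303] F [0.1 0.2 0.4] w 0.0198
shift cm [-0.02  0.03 -0.27] turn 0.1
tips: tool mm, z mm
 [[  6. -10. -24.  55.]
 [  9. -11. -29.  59.]
 [  7.  -7. -29.  60.]
 [ 11.  11. -30.  60.]
 [  7.  18. -30.  61.]
 [ 10.  13. -31.  61.]
 [  9. -15. -31.  61.]
 [  6. -20. -32.  63.]]
```

>>> {"method": "apply_moves", "body": {
  "motion": [
    {"tx":0.5,"ty":0,"tz":0,"turn":0,"jaw":-0.7},
    {"tx":1.3,"ty":0,"tz":0,"turn":0,"jaw":-0.7},
    {"tx":2.1,"ty":0,"tz":0,"turn":0,"jaw":-0.7},
    {"tx":2.9,"ty":0,"tz":0,"turn":0,"jaw":-0.7},
    {"tx":3.5,"ty":0,"tz":0,"turn":0,"jaw":-0.7}
  ]
}}

```text
time_s: 5.43
position: [0.6225, 0.0174, 0.0304]
tool_rot: [[0.138, 0.99, -0.004], [0.99, -0.138, 0.002], [0.002, -0.005, -1.0]]
ft_force: [-0.4, -0.9, -0.8]
grip_width: 0.0195
```

>>> {"method": "apply_moves", "body": {
  "motion": [
    {"tx":0.7,"ty":0,"tz":0,"turn":0,"jaw":-0.7},
    {"tx":1.4,"ty":0,"tz":0,"turn":0,"jaw":-0.7},
    {"tx":2.0,"ty":0,"tz":0,"turn":0,"jaw":-0.7},
    {"tx":2.4,"ty":0,"tz":0,"turn":0,"jaw":-0.7},
    {"tx":2.5,"ty":0,"tz":0,"turn":0,"jaw":-0.7}
  ]
}}

```text
time_s: 5.85
position: [0.626, 0.0429, 0.0304]
tool_rot: [[0.137, 0.991, -0.004], [0.991, -0.137, 0.002], [0.002, -0.005, -1.0]]
ft_force: [0.7, -1.3, -0.8]
grip_width: 0.019
```

```bash
cat >> h.py <<'E'
C=np.array([.5871,.0215]); A=np.radians(-8.1)
def tray():
    s=telemetry.observe(); print("t",round(s["time_s"],2),"tray mm",((np.array(s["position"][:2])-C)@rotz(A)*1000).round(1),"z",round(s["position"][2],4),"F tray",(np.array(s["ft_force"][:2])@rotz(A)).round(1),"w",round(s["grip_width"],4))
E
python3 -c "
from h import *;tray()"
```

```text
t 5.85 tray mm [35.5 26.7] z 0.0304 F tray [ 0.9 -1.2] w 0.019
```

```bash
cat >> h.py <<'E'
def blocks():
    i,d=get_image("scene"); P=cloud("scene",d); q=np.c_[(P[...,:2].reshape(-1,2)-C)@rotz(A),P[...,2].ravel()]*1000
    ok=(d.ravel()>0); top=ok&(abs(q[:,2]-47.5)<4)
    hsv=cv2.cvtColor(i,cv2.COLOR_RGB2HSV).reshape(-1,3); g=ok&(hsv[:,0]>45)&(hsv[:,0]<95)&(hsv[:,1]>80)&(abs(q[:,0])<80)&(abs(q[:,1])<80)
    for sx in(1,-1):
        for sy in(1,-1):
            h=(q[:,0]*sx>0)&(q[:,0]*sx<78)&(q[:,1]*sy>-20)&(q[:,1]*sy<78)
            f=q[top&h]; k=q[g&h]
            if len(f)>20: print("bay",sx,sy,"n",len(f),"x",np.percentile(f[:,0],[2,98]).round(0),"y",np.percentile(f[:,1],[2,98]).round(0),"green",len(k),*([np.percentile(k,[3,50,97],axis=0).round(0).tolist()] if len(k) else []))
E
python3 -c "
from h import *;blocks()"
```

```text
bay 1 1 n 336 x [ 2. 70.] y [16. 62.] green 47 [[26.0, 30.0, 60.0], [36.0, 36.0, 78.0], [44.0, 38.0, 91.0]]
bay -1 1 n 324 x [-69.  -1.] y [-14.  72.] green 203 [[-49.0, 24.0, 60.0], [-27.0, 47.0, 90.0], [-16.0, 55.0, 109.0]]
bay -1 -1 n 73 x [-69.  -2.] y [-38.  19.] green 0
```

>>> {"method": "apply_moves", "body": {
  "motion": [
    {"tx":0.3,"ty":0,"tz":0,"turn":0,"jaw":-0.7},
    {"tx":0.6,"ty":0,"tz":0,"turn":0,"jaw":-0.7},
    {"tx":0.8,"ty":0,"tz":0,"turn":0,"jaw":-0.7},
    {"tx":0.9,"ty":0,"tz":0,"turn":0,"jaw":-0.7}
  ]
}}

```text
time_s: 6.23
position: [0.6273, 0.0519, 0.0303]
tool_rot: [[0.137, 0.991, -0.004], [0.991, -0.137, 0.003], [0.002, -0.005, -1.0]]
ft_force: [0.8, -0.0, -0.5]
grip_width: 0.0193
```

>>> {"method": "apply_moves", "body": {
  "motion": [
    {"tx":0.05,"ty":0,"tz":0,"turn":0,"jaw":-0.7},
    {"tx":0.1,"ty":0,"tz":0,"turn":0,"jaw":-0.7},
    {"tx":0.15,"ty":0,"tz":0,"turn":0,"jaw":-0.7}
  ]
}}

```text
time_s: 6.48
position: [0.6275, 0.0533, 0.0303]
tool_rot: [[0.137, 0.991, -0.004], [0.991, -0.137, 0.002], [0.002, -0.005, -1.0]]
ft_force: [0.2, -0.3, -0.6]
grip_width: 0.0195
```

```bash
python3 -c "
from h import *;tray()"
```

```text
t 6.48 tray mm [35.5 37.2] z 0.0303 F tray [ 0.2 -0.3] w 0.0195
```

>>> {"method": "apply_moves", "body": {
  "motion": [
    {"tx":0.05,"ty":0,"tz":0,"turn":0,"jaw":-0.7},
    {"tx":0.1,"ty":0,"tz":0,"turn":0,"jaw":-0.7}
  ]
}}

```text
time_s: 6.65
position: [0.6276, 0.0543, 0.0303]
tool_rot: [[0.137, 0.991, -0.004], [0.991, -0.137, 0.002], [0.002, -0.005, -1.0]]
ft_force: [1.0, -0.9, -0.5]
grip_width: 0.0192
```

>>> {"method": "apply_moves", "body": {
  "motion": [
    {"tx":0.05,"ty":0,"tz":0,"turn":0,"jaw":-0.7},
    {"tx":0.1,"ty":0,"tz":0,"turn":0,"jaw":-0.7}
  ]
}}

```text
time_s: 6.82
position: [0.6278, 0.0552, 0.0304]
tool_rot: [[0.137, 0.991, -0.004], [0.991, -0.137, 0.002], [0.002, -0.005, -1.0]]
ft_force: [0.2, -1.6, -1.6]
grip_width: 0.019
```

>>> {"method": "apply_moves", "body": {
  "motion": [
    {"tx":0.05,"ty":0,"tz":0,"turn":0,"jaw":-0.7},
    {"tx":0.1,"ty":0,"tz":0,"turn":0,"jaw":-0.7}
  ]
}}

```text
time_s: 6.98
position: [0.6279, 0.0563, 0.0303]
tool_rot: [[0.137, 0.991, -0.004], [0.991, -0.137, 0.002], [0.002, -0.005, -1.0]]
ft_force: [0.3, -1.1, -1.3]
grip_width: 0.0193
```

>>> {"method": "apply_moves", "body": {
  "motion": [
    {"tx":0.05,"ty":0,"tz":0,"turn":0,"jaw":-0.7},
    {"tx":0.1,"ty":0,"tz":0,"turn":0,"jaw":-0.7}
  ]
}}

```text
time_s: 7.15
position: [0.628, 0.0573, 0.0303]
tool_rot: [[0.137, 0.991, -0.004], [0.991, -0.137, 0.002], [0.002, -0.005, -1.0]]
ft_force: [-0.1, -0.4, -1.4]
grip_width: 0.0194
```

>>> {"method": "apply_moves", "body": {
  "motion": [
    {"tx":0.05,"ty":0,"tz":0,"turn":0,"jaw":-0.7},
    {"tx":0.08,"ty":0,"tz":0,"turn":0,"jaw":-0.7}
  ]
}}

```text
time_s: 7.32
position: [0.6281, 0.0575, 0.0305]
tool_rot: [[0.137, 0.991, -0.005], [0.991, -0.137, 0.001], [0.001, -0.005, -1.0]]
ft_force: [-2.2, -5.5, 1.2]
grip_width: 0.0198
```

>>> {"method": "apply_moves", "body": {
  "motion": [
    {"tx":0.09,"ty":0,"tz":0,"turn":0,"jaw":-0.7},
    {"tx":0.1,"ty":0,"tz":0,"turn":0,"jaw":-0.7}
  ]
}}

```text
time_s: 7.48
position: [0.6281, 0.0576, 0.0306]
tool_rot: [[0.137, 0.991, -0.005], [0.991, -0.137, -0.0], [-0.001, -0.005, -1.0]]
ft_force: [-1.3, -7.2, 0.9]
grip_width: 0.0193
```

>>> {"method": "apply_moves", "body": {
  "motion": [
    {"tx":0.12,"ty":0,"tz":0,"turn":0,"jaw":-0.7},
    {"tx":0.13,"ty":0,"tz":0,"turn":0,"jaw":-0.7},
    {"tx":0.13,"ty":0,"tz":0,"turn":0,"jaw":-0.7},
    {"tx":0.13,"ty":0,"tz":0,"turn":0,"jaw":-0.7},
    {"tx":0.13,"ty":0,"tz":0,"turn":0,"jaw":-0.7}
  ]
}}

```text
time_s: 7.9
position: [0.6281, 0.0576, 0.0307]
tool_rot: [[0.138, 0.99, -0.006], [0.99, -0.138, -0.002], [-0.003, -0.005, -1.0]]
ft_force: [-1.2, -6.9, 0.2]
grip_width: 0.0195
```

```bash
python3 -c "
from h import *;tray();blocks()"
```

```text
t 7.9 tray mm [35.5 41.5] z 0.0307 F tray [-0.2 -7. ] w 0.0195
bay 1 1 n 345 x [ 1. 70.] y [31. 77.] green 49 [[25.0, 45.0, 59.0], [36.0, 50.0, 80.0], [45.0, 53.0, 93.0]]
bay -1 1 n 281 x [-69.  -1.] y [-15.  72.] green 153 [[-50.0, 34.0, 60.0], [-31.0, 53.0, 88.0], [-16.0, 55.0, 94.0]]
bay -1 -1 n 25 x [-69. -41.] y [-19.  17.] green 0
```

>>> {"method": "apply_moves", "body": {
  "motion": [
    {"tx":0.16,"ty":0,"tz":0,"turn":0,"jaw":-0.7},
    {"tx":0.18,"ty":0,"tz":0,"turn":0,"jaw":-0.7},
    {"tx":0.18,"ty":0,"tz":0,"turn":0,"jaw":-0.7},
    {"tx":0.18,"ty":0,"tz":0,"turn":0,"jaw":-0.7},
    {"tx":0.18,"ty":0,"tz":0,"turn":0,"jaw":-0.7}
  ]
}}

```text
time_s: 8.37
position: [0.6281, 0.0577, 0.0308]
tool_rot: [[0.138, 0.99, -0.006], [0.99, -0.138, -0.005], [-0.006, -0.006, -1.0]]
ft_force: [-2.0, -10.7, 1.4]
grip_width: 0.0191
```

>>> {"method": "apply_moves", "body": {
  "motion": [
    {"tx":0.17,"ty":0,"tz":0,"turn":0,"jaw":-0.7},
    {"tx":0.17,"ty":0,"tz":0,"turn":0,"jaw":-0.7},
    {"tx":0.17,"ty":0,"tz":0,"turn":0,"jaw":-0.7},
    {"tx":0.0,"ty":0,"tz":0,"turn":0,"jaw":-0.7},
    {"tx":0.0,"ty":0,"tz":0,"turn":0,"jaw":-0.7}
  ]
}}

```text
time_s: 8.78
position: [0.6281, 0.0574, 0.0308]
tool_rot: [[0.138, 0.99, -0.006], [0.99, -0.138, -0.005], [-0.006, -0.006, -1.0]]
ft_force: [-0.3, -3.4, -0.8]
grip_width: 0.0194
```

>>> {"method": "apply_moves", "body": {
  "motion": [
    {"tx":0.0,"ty":0,"tz":0,"turn":0,"jaw":0.1},
    {"tx":0,"ty":0,"tz":0,"turn":0,"jaw":0.1},
    {"tx":0,"ty":0,"tz":0,"turn":0,"jaw":0.1},
    {"tx":0,"ty":0,"tz":0,"turn":0,"jaw":0.1}
  ]
}}

```text
time_s: 9.12
position: [0.6281, 0.0578, 0.0308]
tool_rot: [[0.138, 0.99, -0.006], [0.99, -0.138, -0.005], [-0.006, -0.006, -1.0]]
ft_force: [-0.1, 1.1, 0.1]
grip_width: 0.0467
```

>>> {"method": "apply_moves", "body": {
  "motion": [
    {"tx":0.0,"ty":0,"tz":-1,"turn":0,"jaw":0.1},
    {"tx":0,"ty":0,"tz":-3.5,"turn":0,"jaw":0.1},
    {"tx":0,"ty":0,"tz":-6,"turn":0,"jaw":0.1},
    {"tx":0,"ty":0,"tz":-6.5,"turn":0,"jaw":0.1}
  ]
}}

```text
time_s: 9.45
position: [0.6303, 0.0581, 0.1008]
tool_rot: [[0.138, 0.99, 0.001], [0.99, -0.138, -0.005], [-0.005, 0.002, -1.0]]
ft_force: [1.0, -0.7, 1.0]
grip_width: 0.0469
```

```bash
python3 -c "
from h import *;tray();blocks();go([.5467,-.0103,.096],-8.1)"
```

```text
t 9.45 tray mm [37.6 42.4] z 0.1008 F tray [ 1.1 -0.5] w 0.0469
bay 1 1 n 533 x [ 1. 70.] y [ 8. 76.] green 33 [[34.0, 46.0, 59.0], [40.0, 50.0, 77.0], [44.0, 52.0, 92.0]]
bay 1 -1 n 86 x [ 0. 70.] y [-22.  20.] green 0
bay -1 1 n 361 x [-68.  -1.] y [-17.  71.] green 190 [[-49.0, 25.0, 60.0], [-27.0, 49.0, 89.0], [-16.0, 55.0, 94.0]]
bay -1 -1 n 107 x [-68.  -1.] y [-27.  20.] green 0
t 9.5 pos [0.63   0.0582 0.0999] F [-0.1  0.5  1. ] w 0.0469
shift cm [-7.93 -7.31  0.43] turn 0.2
```

>>> {"method": "apply_moves", "body": {
  "motion": [
    {"tx":-2.6,"ty":-2.4,"tz":0,"turn":0,"jaw":0.1},
    {"tx":-5.2,"ty":-4.8,"tz":0,"turn":0,"jaw":0.1},
    {"tx":-7.3,"ty":-6.8,"tz":0,"turn":0,"jaw":0.1},
    {"tx":-7.9,"ty":-7.3,"tz":0,"turn":0,"jaw":0.1},
    {"tx":-7.9,"ty":-7.3,"tz":0,"turn":0,"jaw":0.1}
  ]
}}

```text
time_s: 9.92
position: [0.5456, -0.0109, 0.1002]
tool_rot: [[0.14, 0.99, -0.001], [0.99, -0.14, -0.005], [-0.005, -0.0, -1.0]]
ft_force: [-0.1, 0.6, -0.5]
grip_width: 0.0467
```

```bash
python3 -c "
from h import *;tray();go([.5467,-.0103,.031],-8.1)"
```

```text
t 9.92 tray mm [-36.5 -37.9] z 0.1002 F tray [-0.2  0.6] w 0.0467
t 9.92 pos [ 0.5456 -0.0109  0.1002] F [-0.1  0.6 -0.5] w 0.0467
shift cm [0.11 0.1  6.92] turn 0.1
```

>>> {"method": "apply_moves", "body": {
  "motion": [
    {"tx":0.1,"ty":0.1,"tz":1.5,"turn":0,"jaw":0.1},
    {"tx":0.1,"ty":0.1,"tz":3,"turn":0,"jaw":0.1},
    {"tx":0.1,"ty":0.1,"tz":4.5,"turn":0,"jaw":0.1},
    {"tx":0.1,"ty":0.1,"tz":5,"turn":0,"jaw":0.1}
  ]
}}

```text
time_s: 10.25
position: [0.5467, -0.0094, 0.0481]
tool_rot: [[0.139, 0.99, -0.004], [0.99, -0.139, -0.004], [-0.004, -0.003, -1.0]]
ft_force: [-0.3, 0.8, 0.4]
grip_width: 0.0469
```

>>> {"method": "apply_moves", "body": {
  "motion": [
    {"tx":0,"ty":0,"tz":0.6,"turn":0,"jaw":0.1},
    {"tx":0,"ty":0,"tz":1.2,"turn":0,"jaw":0.1},
    {"tx":0,"ty":0,"tz":1.7,"turn":0,"jaw":0.1},
    {"tx":0,"ty":0,"tz":1.7,"turn":0,"jaw":0.1}
  ]
}}

```text
time_s: 10.58
position: [0.5464, -0.0093, 0.0303]
tool_rot: [[0.139, 0.99, -0.005], [0.99, -0.139, -0.004], [-0.004, -0.004, -1.0]]
ft_force: [-0.4, 0.2, 0.1]
grip_width: 0.0472
```

```bash
python3 -c "
from h import *;tray();go([.5467,-.0103,.031],-8.1);tips()"
```

```text
t 10.58 tray mm [-35.9 -36.2] z 0.0303 F tray [-0.4  0.1] w 0.0472
t 10.58 pos [ 0.5464 -0.0093  0.0303] F [-0.4  0.2  0.1] w 0.0472
shift cm [-0.1   0.04 -0.07] turn 0.1
tips: tool mm, z mm
 [[  6.  30. -27.  58.]
 [-13.   9. -29.  60.]
 [  6.  29. -32.  62.]
 [ 10. -25. -33.  64.]
 [  9. -29. -33.  64.]
 [  5. -35. -33.  64.]
 [-14.   8. -33.  64.]
 [  7. -24. -34.  65.]]
```

>>> {"method": "apply_moves", "body": {
  "motion": [
    {"tx":0,"ty":0,"tz":0,"turn":0,"jaw":-0.3},
    {"tx":0,"ty":0,"tz":0,"turn":0,"jaw":-0.6},
    {"tx":0,"ty":0,"tz":0,"turn":0,"jaw":-0.9},
    {"tx":0,"ty":0,"tz":0,"turn":0,"jaw":-0.9},
    {"tx":0,"ty":0,"tz":0,"turn":0,"jaw":-0.9}
  ],
  "squeeze": 25
}}

```text
time_s: 11.05
position: [0.5469, -0.0095, 0.0314]
tool_rot: [[0.139, 0.99, -0.003], [0.99, -0.139, -0.004], [-0.005, -0.002, -1.0]]
ft_force: [-0.8, 0.4, 4.2]
grip_width: 0.0137
```

>>> {"method": "apply_moves", "body": {
  "motion": [
    {"tx":0,"ty":0.3,"tz":0,"turn":0,"jaw":-0.9},
    {"tx":0,"ty":0.6,"tz":0,"turn":0,"jaw":-0.9},
    {"tx":0,"ty":1.0,"tz":0,"turn":0,"jaw":-0.9}
  ]
}}

```text
time_s: 11.3
position: [0.5567, -0.0108, 0.0315]
tool_rot: [[0.139, 0.99, -0.004], [0.99, -0.139, -0.004], [-0.004, -0.003, -1.0]]
ft_force: [-2.8, 0.9, 3.4]
grip_width: 0.0134
```

```bash
python3 -c "
from h import *;tray();blocks()"
```

```text
t 11.3 tray mm [-25.6 -36.3] z 0.0315 F tray [-2.9  0.5] w 0.0134
bay 1 1 n 570 x [ 1. 70.] y [-9. 77.] green 28 [[34.0, 46.0, 59.0], [39.0, 51.0, 78.0], [43.0, 52.0, 92.0]]
bay 1 -1 n 159 x [ 0. 67.] y [-60.  19.] green 0
bay -1 1 n 422 x [-68.  -1.] y [-18.  72.] green 261 [[-49.0, -17.0, 61.0], [-26.0, 42.0, 89.0], [-16.0, 55.0, 94.0]]
bay -1 -1 n 250 x [-67.  -1.] y [-49.  18.] green 69 [[-32.0, -28.0, 63.0], [-23.0, -14.0, 89.0], [-18.0, -8.0, 94.0]]
```

>>> {"method": "apply_moves", "body": {
  "motion": [
    {"tx":0,"ty":0.8,"tz":0,"turn":0,"jaw":-0.9},
    {"tx":0,"ty":1.6,"tz":0,"turn":0,"jaw":-0.9},
    {"tx":0,"ty":2.4,"tz":0,"turn":0,"jaw":-0.9},
    {"tx":0,"ty":3.0,"tz":0,"turn":0,"jaw":-0.9},
    {"tx":0,"ty":3.2,"tz":0,"turn":0,"jaw":-0.9}
  ]
}}

```text
time_s: 11.77
position: [0.5904, -0.0157, 0.0314]
tool_rot: [[0.139, 0.99, -0.002], [0.99, -0.139, -0.004], [-0.005, -0.001, -1.0]]
ft_force: [-4.9, 0.2, 7.0]
grip_width: 0.0135
```

>>> {"method": "apply_moves", "body": {
  "motion": [
    {"tx":0,"ty":0.8,"tz":0,"turn":0,"jaw":-0.9},
    {"tx":0,"ty":1.6,"tz":0,"turn":0,"jaw":-0.9},
    {"tx":0,"ty":2.2,"tz":0,"turn":0,"jaw":-0.9},
    {"tx":0,"ty":2.5,"tz":0,"turn":0,"jaw":-0.9},
    {"tx":0,"ty":2.6,"tz":0,"turn":0,"jaw":-0.9}
  ]
}}

```text
time_s: 12.18
position: [0.6166, -0.0194, 0.0315]
tool_rot: [[0.139, 0.99, -0.002], [0.99, -0.139, -0.004], [-0.005, -0.002, -1.0]]
ft_force: [-6.1, 1.1, 5.1]
grip_width: 0.0133
```

```bash
python3 -c "
from h import *;tray();blocks()"
```

```text
t 12.18 tray mm [ 34.9 -36.4] z 0.0315 F tray [-6.2  0.2] w 0.0133
bay 1 1 n 702 x [ 2. 69.] y [-18.  76.] green 84 [[31.0, -19.0, 59.0], [38.0, -10.0, 81.0], [44.0, 52.0, 93.0]]
bay 1 -1 n 393 x [ 1. 69.] y [-53.  19.] green 74 [[27.0, -29.0, 60.0], [37.0, -14.0, 88.0], [42.0, -9.0, 94.0]]
bay -1 1 n 318 x [-68.  -1.] y [ 4. 71.] green 206 [[-50.0, 24.0, 61.0], [-29.0, 48.0, 89.0], [-16.0, 55.0, 94.0]]
bay -1 -1 n 55 x [-68.  -0.] y [-55.  20.] green 1 [[-51.0, 20.0, 88.0], [-51.0, 20.0, 88.0], [-51.0, 20.0, 88.0]]
```

>>> {"method": "apply_moves", "body": {
  "motion": [
    {"tx":0,"ty":0.05,"tz":-0.06,"turn":0,"jaw":-0.9},
    {"tx":0,"ty":0.1,"tz":-0.06,"turn":0,"jaw":-0.9},
    {"tx":0,"ty":0.15,"tz":-0.06,"turn":0,"jaw":-0.9}
  ]
}}

```text
time_s: 12.48
position: [0.6182, -0.0197, 0.0316]
tool_rot: [[0.139, 0.99, -0.002], [0.99, -0.139, -0.004], [-0.005, -0.001, -1.0]]
ft_force: [-0.3, 0.9, -2.1]
grip_width: 0.0138
```

>>> {"method": "apply_moves", "body": {
  "motion": [
    {"tx":0,"ty":0.05,"tz":0,"turn":0,"jaw":-0.9},
    {"tx":0,"ty":0.1,"tz":0,"turn":0,"jaw":-0.9}
  ]
}}

```text
time_s: 12.65
position: [0.6192, -0.0198, 0.0315]
tool_rot: [[0.139, 0.99, -0.002], [0.99, -0.139, -0.004], [-0.005, -0.002, -1.0]]
ft_force: [-0.6, 0.2, -2.1]
grip_width: 0.0137
```

>>> {"method": "apply_moves", "body": {
  "motion": [
    {"tx":0,"ty":0.05,"tz":0.02,"turn":0,"jaw":-0.9},
    {"tx":0,"ty":0.1,"tz":0.02,"turn":0,"jaw":-0.9}
  ]
}}

```text
time_s: 12.82
position: [0.6202, -0.0199, 0.0314]
tool_rot: [[0.139, 0.99, -0.002], [0.99, -0.139, -0.004], [-0.005, -0.002, -1.0]]
ft_force: [-1.9, 0.4, 3.9]
grip_width: 0.0137
```

>>> {"method": "apply_moves", "body": {
  "motion": [
    {"tx":0,"ty":0.05,"tz":-0.01,"turn":0,"jaw":-0.9},
    {"tx":0,"ty":0.1,"tz":-0.01,"turn":0,"jaw":-0.9}
  ]
}}

```text
time_s: 12.98
position: [0.6213, -0.0201, 0.0315]
tool_rot: [[0.139, 0.99, -0.002], [0.99, -0.139, -0.004], [-0.005, -0.001, -1.0]]
ft_force: [-1.1, -0.5, 0.5]
grip_width: 0.0133
```

>>> {"method": "apply_moves", "body": {
  "motion": [
    {"tx":0,"ty":0.05,"tz":0,"turn":0,"jaw":-0.9},
    {"tx":0,"ty":0.1,"tz":0,"turn":0,"jaw":-0.9}
  ]
}}

```text
time_s: 13.15
position: [0.6224, -0.0202, 0.0315]
tool_rot: [[0.139, 0.99, -0.002], [0.99, -0.139, -0.004], [-0.005, -0.001, -1.0]]
ft_force: [-1.2, 0.3, 1.2]
grip_width: 0.0136
```

>>> {"method": "apply_moves", "body": {
  "motion": [
    {"tx":0,"ty":0.05,"tz":0,"turn":0,"jaw":-0.9},
    {"tx":0,"ty":0.08,"tz":0,"turn":0,"jaw":-0.9}
  ]
}}

```text
time_s: 13.32
position: [0.6229, -0.0203, 0.0315]
tool_rot: [[0.139, 0.99, -0.003], [0.99, -0.139, -0.004], [-0.005, -0.002, -1.0]]
ft_force: [-3.6, 0.6, 3.1]
grip_width: 0.0136
```

>>> {"method": "apply_moves", "body": {
  "motion": [
    {"tx":0,"ty":0.08,"tz":0,"turn":0,"jaw":-0.9},
    {"tx":0,"ty":0.09,"tz":0,"turn":0,"jaw":-0.9}
  ]
}}

```text
time_s: 13.48
position: [0.6229, -0.0203, 0.0316]
tool_rot: [[0.139, 0.99, -0.005], [0.99, -0.139, -0.004], [-0.005, -0.005, -1.0]]
ft_force: [-6.8, 0.4, 5.6]
grip_width: 0.0139
```

>>> {"method": "apply_moves", "body": {
  "motion": [
    {"tx":0,"ty":0.12,"tz":-0.02,"turn":0,"jaw":-0.9},
    {"tx":0,"ty":0.13,"tz":-0.02,"turn":0,"jaw":-0.9},
    {"tx":0,"ty":0.13,"tz":-0.02,"turn":0,"jaw":-0.9}
  ]
}}

```text
time_s: 13.73
position: [0.6229, -0.0203, 0.0317]
tool_rot: [[0.139, 0.99, -0.008], [0.99, -0.139, -0.004], [-0.005, -0.008, -1.0]]
ft_force: [-7.8, 1.4, 5.7]
grip_width: 0.0133
```

>>> {"method": "apply_moves", "body": {
  "motion": [
    {"tx":0,"ty":0.15,"tz":-0.02,"turn":0,"jaw":-0.9},
    {"tx":0,"ty":0.17,"tz":-0.02,"turn":0,"jaw":-0.9},
    {"tx":0,"ty":0.17,"tz":-0.02,"turn":0,"jaw":-0.9},
    {"tx":0,"ty":0.17,"tz":-0.02,"turn":0,"jaw":-0.9},
    {"tx":0,"ty":0.17,"tz":-0.02,"turn":0,"jaw":-0.9}
  ]
}}

```text
time_s: 14.15
position: [0.6229, -0.0203, 0.0318]
tool_rot: [[0.139, 0.99, -0.012], [0.99, -0.139, -0.003], [-0.005, -0.012, -1.0]]
ft_force: [-8.9, 0.9, 5.9]
grip_width: 0.0134
```

>>> {"method": "apply_moves", "body": {
  "motion": [
    {"tx":0,"ty":0.17,"tz":-0.02,"turn":0,"jaw":-0.9},
    {"tx":0,"ty":0.17,"tz":-0.02,"turn":0,"jaw":-0.9},
    {"tx":0,"ty":0.17,"tz":-0.02,"turn":0,"jaw":-0.9}
  ]
}}

```text
time_s: 14.4
position: [0.6229, -0.0203, 0.032]
tool_rot: [[0.139, 0.99, -0.017], [0.99, -0.139, -0.003], [-0.005, -0.016, -1.0]]
ft_force: [-9.2, 0.6, 6.7]
grip_width: 0.0133
```

```bash
python3 -c "
from h import *;tray();blocks()"
```

```text
t 14.4 tray mm [ 41.3 -36.4] z 0.032 F tray [-9.2 -0.7] w 0.0133
bay 1 1 n 706 x [ 2. 71.] y [-18.  76.] green 81 [[35.0, -18.0, 59.0], [42.0, -10.0, 81.0], [49.0, 52.0, 94.0]]
bay 1 -1 n 401 x [ 6. 76.] y [-52.  19.] green 72 [[36.0, -27.0, 62.0], [44.0, -15.0, 89.0], [49.0, -8.0, 95.0]]
bay -1 1 n 317 x [-68.  -1.] y [ 4. 71.] green 203 [[-50.0, 22.0, 60.0], [-30.0, 48.0, 89.0], [-16.0, 55.0, 94.0]]
bay -1 -1 n 49 x [-69.  -1.] y [ 2. 20.] green 0
```

>>> {"method": "apply_moves", "body": {
  "motion": [
    {"tx":0,"ty":0,"tz":-0.03,"turn":0,"jaw":-0.9},
    {"tx":0,"ty":0,"tz":-0.03,"turn":0,"jaw":0.1},
    {"tx":0,"ty":0,"tz":-0.03,"turn":0,"jaw":0.1},
    {"tx":0,"ty":0,"tz":-0.03,"turn":0,"jaw":0.1},
    {"tx":0,"ty":0,"tz":-0.03,"turn":0,"jaw":0.1}
  ]
}}

```text
time_s: 14.87
position: [0.6232, -0.0204, 0.0322]
tool_rot: [[0.139, 0.99, -0.016], [0.99, -0.139, -0.003], [-0.005, -0.016, -1.0]]
ft_force: [0.2, -0.3, -0.5]
grip_width: 0.0471
```

>>> {"method": "apply_moves", "body": {
  "motion": [
    {"tx":0.0,"ty":0,"tz":-1,"turn":0,"jaw":0.1},
    {"tx":0,"ty":0,"tz":-3.5,"turn":0,"jaw":0.1},
    {"tx":0,"ty":0,"tz":-6,"turn":0,"jaw":0.3},
    {"tx":0,"ty":0,"tz":-6.8,"turn":0,"jaw":0.3}
  ]
}}

```text
time_s: 15.2
position: [0.626, -0.0205, 0.1046]
tool_rot: [[0.139, 0.99, -0.01], [0.99, -0.139, -0.004], [-0.006, -0.009, -1.0]]
ft_force: [0.4, -0.5, 1.0]
grip_width: 0.0557
```

```bash
python3 -c "
from h import *;tray();blocks();go([.5566,.0619,.100],-8.1)"
```

```text
t 15.2 tray mm [ 44.4 -36.1] z 0.1046 F tray [ 0.5 -0.4] w 0.0557
bay 1 1 n 701 x [ 2. 71.] y [-18.  77.] green 84 [[35.0, -19.0, 59.0], [42.0, -10.0, 80.0], [48.0, 52.0, 92.0]]
bay 1 -1 n 526 x [ 5. 75.] y [-68.  18.] green 97 [[36.0, -55.0, 63.0], [44.0, -19.0, 88.0], [48.0, -9.0, 94.0]]
bay -1 1 n 321 x [-68.  -1.] y [ 5. 72.] green 193 [[-49.0, 25.0, 59.0], [-28.0, 49.0, 89.0], [-16.0, 55.0, 94.0]]
bay -1 -1 n 52 x [-70.  -1.] y [-63.  20.] green 1 [[-51.0, 19.0, 87.0], [-51.0, 19.0, 87.0], [-51.0, 19.0, 87.0]]
t 15.25 pos [ 0.626  -0.0205  0.1045] F [0.8 0.5 2.1] w 0.0555
shift cm [ 7.2  -8.01  0.48] turn 0.1
```

>>> {"method": "apply_moves", "body": {
  "motion": [
    {"tx":2.4,"ty":-2.6,"tz":0,"turn":0,"jaw":0.35},
    {"tx":4.8,"ty":-5.2,"tz":0,"turn":0,"jaw":0.35},
    {"tx":6.6,"ty":-7.2,"tz":0,"turn":0,"jaw":0.35},
    {"tx":7.2,"ty":-7.9,"tz":0.3,"turn":0,"jaw":0.35},
    {"tx":7.2,"ty":-7.9,"tz":0.3,"turn":0,"jaw":0.35}
  ]
}}

```text
time_s: 15.67
position: [0.5561, 0.0633, 0.1011]
tool_rot: [[0.137, 0.991, -0.011], [0.991, -0.137, -0.004], [-0.006, -0.011, -1.0]]
ft_force: [0.8, 0.5, -0.2]
grip_width: 0.0575
```

```bash
python3 -c "
from h import *;tray();go([.5576,.0619,.031],-8.1)"
```

```text
t 15.67 tray mm [-36.5  37. ] z 0.1011 F tray [0.7 0.7] w 0.0575
t 15.67 pos [0.5561 0.0633 0.1011] F [ 0.8  0.5 -0.2] w 0.0575
shift cm [-0.08  0.24  7.01] turn 0.2
```

>>> {"method": "apply_moves", "body": {
  "motion": [
    {"tx":-0.1,"ty":0.2,"tz":1.0,"turn":0,"jaw":0.35},
    {"tx":-0.1,"ty":0.2,"tz":2.0,"turn":0,"jaw":0.35},
    {"tx":-0.1,"ty":0.2,"tz":3,"turn":0,"jaw":0.35},
    {"tx":-0.1,"ty":0.2,"tz":3.5,"turn":0,"jaw":0.35}
  ]
}}

```text
time_s: 16.0
position: [0.5573, 0.0611, 0.0636]
tool_rot: [[0.138, 0.99, -0.014], [0.99, -0.138, -0.004], [-0.006, -0.014, -1.0]]
ft_force: [-0.4, 0.3, 0.5]
grip_width: 0.0575
```

```bash
python3 -c "
from h import *;tray();go([.5576,.0619,.032],-8.1);tips()"
```

```text
t 16.0 tray mm [-35.1  35. ] z 0.0636 F tray [-0.5  0.2] w 0.0575
t 16.0 pos [0.5573 0.0611 0.0636] F [-0.4  0.3  0.5] w 0.0575
shift cm [0.1  0.06 3.16] turn 0.2
tips: tool mm, z mm
 [[ -6.  18.   5.  58.]
 [ -6.  18.  -1.  64.]
 [ -5.  18.  -8.  72.]
 [  4. -29. -30.  94.]
 [  8. -29. -31.  95.]
 [ -6. -29. -31.  95.]
 [  9. -34. -32.  96.]
 [  9.  32. -34.  96.]]
```

>>> {"method": "apply_moves", "body": {
  "motion": [
    {"tx":0.1,"ty":0.05,"tz":1.0,"turn":0,"jaw":0.35},
    {"tx":0.1,"ty":0.05,"tz":2.0,"turn":0,"jaw":0.35},
    {"tx":0.1,"ty":0.05,"tz":3.0,"turn":0,"jaw":0.35},
    {"tx":0.1,"ty":0.05,"tz":3.1,"turn":0,"jaw":0.35}
  ]
}}

```text
time_s: 16.38
position: [0.5561, 0.062, 0.0301]
tool_rot: [[0.138, 0.99, -0.019], [0.99, -0.138, -0.003], [-0.006, -0.018, -1.0]]
ft_force: [-0.5, -0.4, -0.7]
grip_width: 0.0577
```

>>> {"method": "apply_moves", "body": {
  "motion": [
    {"tx":0,"ty":0,"tz":0,"turn":0,"jaw":0.1},
    {"tx":0,"ty":0,"tz":0,"turn":0,"jaw":-0.1},
    {"tx":0,"ty":0,"tz":0,"turn":0,"jaw":-0.3},
    {"tx":0,"ty":0,"tz":0,"turn":0,"jaw":-0.3},
    {"tx":0,"ty":0,"tz":0,"turn":0,"jaw":-0.3}
  ],
  "squeeze": 30
}}

```text
time_s: 16.8
position: [0.5562, 0.0621, 0.0304]
tool_rot: [[0.138, 0.99, -0.018], [0.99, -0.138, -0.003], [-0.006, -0.017, -1.0]]
ft_force: [0.2, 0.3, 0.4]
grip_width: 0.0357
```

>>> {"method": "apply_moves", "body": {
  "motion": [
    {"tx":-0.2,"ty":0,"tz":0,"turn":0,"jaw":-0.3},
    {"tx":-0.5,"ty":0,"tz":0,"turn":0,"jaw":-0.3},
    {"tx":-1.0,"ty":0,"tz":0,"turn":0,"jaw":-0.3}
  ]
}}

```text
time_s: 17.05
position: [0.5547, 0.0521, 0.0305]
tool_rot: [[0.137, 0.99, -0.018], [0.991, -0.137, -0.003], [-0.006, -0.017, -1.0]]
ft_force: [-0.1, -0.1, -2.0]
grip_width: 0.0355
```

```bash
python3 -c "
from h import *;tray();blocks()"
```

```text
t 17.05 tray mm [-36.4  25.7] z 0.0305 F tray [-0.1 -0.1] w 0.0355
bay 1 1 n 690 x [ 2. 71.] y [-18.  76.] green 66 [[35.0, -18.0, 59.0], [42.0, -10.0, 82.0], [47.0, 52.0, 94.0]]
bay 1 -1 n 518 x [ 6. 75.] y [-68.  18.] green 73 [[37.0, -56.0, 60.0], [44.0, -18.0, 89.0], [48.0, -9.0, 94.0]]
bay -1 1 n 247 x [-69.  -1.] y [18. 62.] green 163 [[-54.0, 23.0, 60.0], [-36.0, 42.0, 89.0], [-17.0, 45.0, 99.0]]
```

>>> {"method": "apply_moves", "body": {
  "motion": [
    {"tx":-0.8,"ty":0,"tz":0.02,"turn":0,"jaw":-0.3},
    {"tx":-1.6,"ty":0,"tz":0.02,"turn":0,"jaw":-0.3},
    {"tx":-2.4,"ty":0,"tz":0.02,"turn":0,"jaw":-0.3},
    {"tx":-3.0,"ty":0,"tz":0.02,"turn":0,"jaw":-0.3},
    {"tx":-3.3,"ty":0,"tz":0.02,"turn":0,"jaw":-0.3}
  ]
}}

```text
time_s: 17.52
position: [0.55, 0.0172, 0.0304]
tool_rot: [[0.139, 0.99, -0.018], [0.99, -0.139, -0.004], [-0.006, -0.018, -1.0]]
ft_force: [0.3, 0.1, -1.3]
grip_width: 0.0359
```

>>> {"method": "apply_moves", "body": {
  "motion": [
    {"tx":-0.8,"ty":0,"tz":0,"turn":0,"jaw":-0.3},
    {"tx":-1.6,"ty":0,"tz":0,"turn":0,"jaw":-0.3},
    {"tx":-2.3,"ty":0,"tz":0,"turn":0,"jaw":-0.3},
    {"tx":-2.5,"ty":0,"tz":0,"turn":0,"jaw":-0.3},
    {"tx":-2.6,"ty":0,"tz":0,"turn":0,"jaw":-0.3}
  ]
}}

```text
time_s: 17.93
position: [0.5463, -0.0092, 0.0305]
tool_rot: [[0.14, 0.99, -0.018], [0.99, -0.14, -0.004], [-0.006, -0.018, -1.0]]
ft_force: [-0.4, 1.0, -2.0]
grip_width: 0.0355
```

```bash
python3 -c "
from h import *;tray();blocks()"
```

```text
t 17.93 tray mm [-36.1 -36.1] z 0.0305 F tray [-0.5  0.9] w 0.0355
bay 1 1 n 688 x [ 2. 71.] y [-18.  77.] green 70 [[35.0, -19.0, 59.0], [41.0, -10.0, 82.0], [48.0, 52.0, 92.0]]
bay 1 -1 n 510 x [ 7. 75.] y [-68.  18.] green 76 [[37.0, -55.0, 64.0], [44.0, -19.0, 89.0], [48.0, -9.0, 94.0]]
bay -1 1 n 169 x [-68.  -1.] y [-19.   0.] green 88 [[-50.0, -20.0, 57.0], [-33.0, -18.0, 76.0], [-18.0, -16.0, 95.0]]
bay -1 -1 n 236 x [-69.  -1.] y [-49.   0.] green 165 [[-54.0, -41.0, 59.0], [-36.0, -19.0, 90.0], [-17.0, -16.0, 119.0]]
```

>>> {"method": "apply_moves", "body": {
  "motion": [
    {"tx":-0.05,"ty":0,"tz":0.02,"turn":0,"jaw":-0.3},
    {"tx":-0.1,"ty":0,"tz":0.02,"turn":0,"jaw":-0.3}
  ]
}}

```text
time_s: 18.15
position: [0.5462, -0.0097, 0.0304]
tool_rot: [[0.139, 0.99, -0.018], [0.99, -0.139, -0.004], [-0.006, -0.017, -1.0]]
ft_force: [-0.2, 1.1, -1.0]
grip_width: 0.0355
```

>>> {"method": "apply_moves", "body": {
  "motion": [
    {"tx":-0.05,"ty":0,"tz":0.01,"turn":0,"jaw":-0.3},
    {"tx":-0.1,"ty":0,"tz":0.01,"turn":0,"jaw":-0.3}
  ]
}}

```text
time_s: 18.32
position: [0.5462, -0.01, 0.0305]
tool_rot: [[0.139, 0.99, -0.018], [0.99, -0.139, -0.003], [-0.005, -0.017, -1.0]]
ft_force: [1.4, 6.3, 0.1]
grip_width: 0.0357
```

>>> {"method": "apply_moves", "body": {
  "motion": [
    {"tx":-0.11,"ty":0,"tz":0,"turn":0,"jaw":-0.3},
    {"tx":-0.12,"ty":0,"tz":0,"turn":0,"jaw":-0.3},
    {"tx":-0.12,"ty":0,"tz":0,"turn":0,"jaw":-0.3}
  ]
}}

```text
time_s: 18.57
position: [0.5462, -0.0101, 0.0306]
tool_rot: [[0.139, 0.99, -0.017], [0.99, -0.139, -0.001], [-0.003, -0.017, -1.0]]
ft_force: [0.9, 6.2, -0.2]
grip_width: 0.0356
```

>>> {"method": "apply_moves", "body": {
  "motion": [
    {"tx":-0.16,"ty":0,"tz":0,"turn":0,"jaw":-0.3},
    {"tx":-0.18,"ty":0,"tz":0,"turn":0,"jaw":-0.3},
    {"tx":-0.18,"ty":0,"tz":0,"turn":0,"jaw":-0.3},
    {"tx":-0.18,"ty":0,"tz":0,"turn":0,"jaw":-0.3},
    {"tx":-0.18,"ty":0,"tz":0,"turn":0,"jaw":-0.3}
  ]
}}

```text
time_s: 18.98
position: [0.5462, -0.0102, 0.0308]
tool_rot: [[0.139, 0.99, -0.016], [0.99, -0.139, 0.001], [-0.001, -0.016, -1.0]]
ft_force: [1.8, 9.5, 0.1]
grip_width: 0.0355
```

>>> {"method": "apply_moves", "body": {
  "motion": [
    {"tx":-0.18,"ty":0,"tz":0,"turn":0,"jaw":-0.3},
    {"tx":-0.18,"ty":0,"tz":0,"turn":0,"jaw":-0.3},
    {"tx":-0.18,"ty":0,"tz":0,"turn":0,"jaw":-0.3},
    {"tx":-0.18,"ty":0,"tz":0,"turn":0,"jaw":-0.3}
  ]
}}

```text
time_s: 19.32
position: [0.5463, -0.0103, 0.031]
tool_rot: [[0.138, 0.99, -0.015], [0.99, -0.138, 0.004], [0.002, -0.016, -1.0]]
ft_force: [1.2, 9.2, 0.2]
grip_width: 0.0358
```

```bash
python3 -c "
from h import *;tray();blocks()"
```

```text
t 19.32 tray mm [-35.9 -37.3] z 0.031 F tray [-0.1  9.3] w 0.0358
bay 1 1 n 696 x [ 2. 71.] y [-17.  76.] green 69 [[35.0, -20.0, 61.0], [41.0, -10.0, 82.0], [48.0, 51.0, 92.0]]
bay 1 -1 n 518 x [ 6. 75.] y [-68.  18.] green 75 [[37.0, -56.0, 64.0], [44.0, -19.0, 90.0], [48.0, -9.0, 93.0]]
bay -1 1 n 159 x [-69.  -1.] y [-20.  -1.] green 63 [[-50.0, -20.0, 58.0], [-35.0, -19.0, 76.0], [-19.0, -17.0, 94.0]]
bay -1 -1 n 233 x [-69.  -1.] y [-50.  -1.] green 170 [[-54.0, -44.0, 59.0], [-35.0, -21.0, 90.0], [-17.0, -18.0, 105.0]]
```

>>> {"method": "apply_moves", "body": {
  "motion": [
    {"tx":0,"ty":0,"tz":0,"turn":0,"jaw":-0.3},
    {"tx":0,"ty":0,"tz":0,"turn":0,"jaw":0.35},
    {"tx":0,"ty":0,"tz":0,"turn":0,"jaw":0.35},
    {"tx":0,"ty":0,"tz":0,"turn":0,"jaw":0.35},
    {"tx":0,"ty":0,"tz":0,"turn":0,"jaw":0.35}
  ]
}}

```text
time_s: 19.78
position: [0.5463, -0.0106, 0.031]
tool_rot: [[0.139, 0.99, -0.015], [0.99, -0.139, 0.004], [0.002, -0.015, -1.0]]
ft_force: [-0.1, 0.0, -0.1]
grip_width: 0.0574
```

>>> {"method": "apply_moves", "body": {
  "motion": [
    {"tx":0.0,"ty":0,"tz":-1,"turn":0,"jaw":0.35},
    {"tx":0,"ty":0,"tz":-3.5,"turn":0,"jaw":0.35},
    {"tx":0,"ty":0,"tz":-7,"turn":0,"jaw":0.35},
    {"tx":0,"ty":0,"tz":-11,"turn":0,"jaw":0.35},
    {"tx":0,"ty":0,"tz":-15,"turn":0,"jaw":0.35}
  ]
}}

```text
time_s: 20.2
position: [0.5481, -0.0112, 0.1834]
tool_rot: [[0.139, 0.99, -0.015], [0.99, -0.139, 0.004], [0.001, -0.016, -1.0]]
ft_force: [0.2, -1.4, 0.3]
grip_width: 0.0578
```

>>> {"method": "apply_moves", "body": {
  "motion": [
    {"tx":-3,"ty":-1,"tz":-1,"turn":0,"jaw":0.35},
    {"tx":-7,"ty":-2,"tz":-1,"turn":0,"jaw":0.35},
    {"tx":-11,"ty":-3,"tz":-1,"turn":0,"jaw":0.35},
    {"tx":-15,"ty":-4,"tz":-1,"turn":0,"jaw":0.35},
    {"tx":-19,"ty":-5,"tz":-1,"turn":0,"jaw":0.35}
  ]
}}

```text
time_s: 20.62
position: [0.4712, -0.194, 0.195]
tool_rot: [[0.138, 0.99, -0.015], [0.99, -0.138, 0.003], [0.001, -0.015, -1.0]]
ft_force: [0.6, 0.2, -0.7]
grip_width: 0.0573
```

>>> {"method": "apply_moves", "body": {
  "motion": [
    {"tx":-3,"ty":-2,"tz":0,"turn":0,"jaw":0.35},
    {"tx":-6,"ty":-4,"tz":0,"turn":0,"jaw":0.35},
    {"tx":-9,"ty":-5,"tz":0,"turn":0,"jaw":0.35},
    {"tx":-10,"ty":-6,"tz":0,"turn":0,"jaw":0.35},
    {"tx":-10,"ty":-6,"tz":0,"turn":0,"jaw":0.35}
  ]
}}

```text
time_s: 21.03
position: [0.3962, -0.2867, 0.1966]
tool_rot: [[0.142, 0.99, -0.015], [0.99, -0.142, 0.002], [-0.0, -0.015, -1.0]]
ft_force: [0.5, -0.3, -0.1]
grip_width: 0.0577
```

Run:
```python
from h import *
tray();blocks()
i,d=get_image("top"); cv2.imwrite("pics/fin.png",cv2.resize(i[115:240,175:345][...,::-1],None,fx=4.5,fy=4.5,interpolation=cv2.INTER_CUBIC))
```

```text
t 21.03 tray mm [-145.6 -332.1] z 0.1966 F tray [ 0.5 -0.2] w 0.0577
bay 1 1 n 696 x [ 2. 71.] y [-17.  76.] green 68 [[34.0, -19.0, 60.0], [41.0, -10.0, 80.0], [47.0, 52.0, 94.0]]
bay 1 -1 n 517 x [ 7. 75.] y [-69.  18.] green 75 [[37.0, -56.0, 64.0], [44.0, -19.0, 89.0], [48.0, -9.0, 94.0]]
bay -1 1 n 173 x [-69.  -2.] y [-19.  -0.] green 74 [[-46.0, -19.0, 57.0], [-33.0, -18.0, 75.0], [-18.0, -16.0, 94.0]]
bay -1 -1 n 311 x [-70.  -2.] y [-68.  -1.] green 166 [[-49.0, -47.0, 59.0], [-29.0, -22.0, 89.0], [-18.0, -17.0, 94.0]]
```

View pics/fin.png

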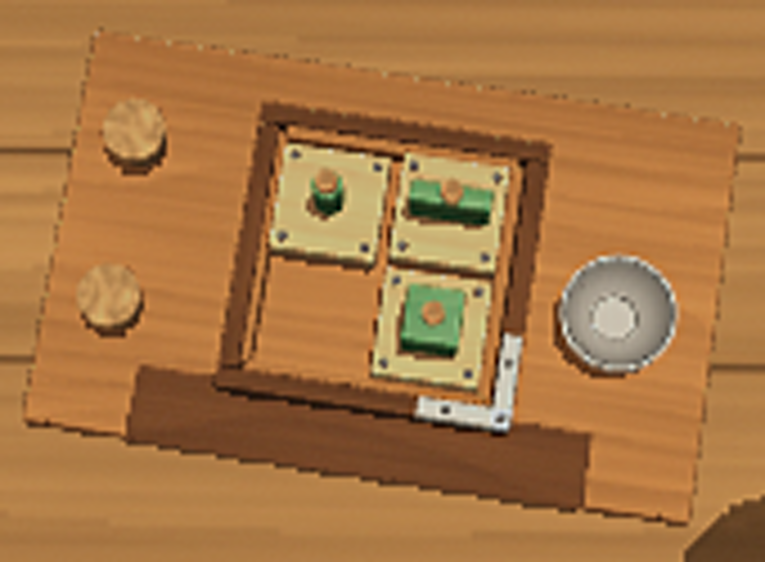

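The picture shows the round carrier in the former empty bay (330,200), the flat one top right (450,205) and the square one beside the steel plate (432,328). The bungs and cup look unmoved.

```bash
python3 -c "
from rig import close_job; print(close_job())"
```

```text
the job is handed in; nothing more can be done
None
```

The job is handed in, and the square-flask carrier is in the tasting corner. I slid the round carrier along +y, the flat one along +x and the square one along -y. Each was pressed against its end wall with about 9–11 N at the wrist for half a second or more, then released. No verdict was reported. The arm's clock read about 21 s of the 72 s allowed.

**Last checks:** The final centres along the slide are about +41.5 mm (round), +41.3 mm (flat) and -37.3 mm (square), all within 35.5–44.5 mm. Across the slide all three are about 36 mm from the centre. These come from the tool position, using a tray centre good to 1–2 mm. The square carrier has the least margin at 1.8 mm, but it stopped dead under 9 N. The last picture shows all three in their bays and the bungs and cup where they were. I did not check the bystanders on the table at the end.

**What disagreed:**
- **Fingertips:** they stood about 27–30 mm behind the reported tool point instead of 17 mm ahead. My first closing on the round carrier caught only its cork, so I went about 40 mm lower than planned, using depth and width readings.
- **Flat carrier:** the fingertips pressed its block down with 4–7 N for much of its slide and press. I eased this during the final approach.
- **Tool tilt:** it drifted by up to about 1° while pressing.

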